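# Change over the pallet of a scroll-carving machine

## Task

The machine has finished carving: turn off the vacuum at the red quarter-turn valve handle, slide the carrier out along its rail to the load station (green line), lay the dark carved violin scrolls side by side in the blue tray and put every pale maple blank flat into a pocket of the carrier, one per pocket. Then push the carrier back until it sits in the detent of the carving station (red line; do not run past it) and turn the vacuum fully on again. Never slide the carrier while the vacuum is on, and leave the jar, brush and mallet alone.

Things in the scene. Friction and masses are not known exactly. Their poses are not given: they have to be found in the camera images.
- carrier (a joint): Carrier position along its rail, m: 0 = in the load station detent (green line), 0.160 = in the carving station detent (red line, the start); grows towards the machine's -y. Stops at -0.008 and 0.210. About 1.5 N of friction; a sprung roller drops between two brass studs at each station: 8 to 10 N to get in or out, and it pulls the carrier in from about 5 mm either side.
- carrier_mid (a point): Middle of the pocket area, on the pocket floor (47 mm above the bench). Axes are the machine's: x across the rail, y along it, z up. The carrier is an aluminium plate 134 x 250 mm (y from -100 to +150 mm of this point) with black fences 10 mm high round three pockets 70 mm apart along y; a yellow pointer on its robot side points at the station lines.
- pocket0 (a point): Centre of the floor of the pocket farthest towards the spindle (-y). Each pocket is 122 mm (x) by 44 mm (y), fences 10 mm high.
- pocket1 (a point): Centre of the floor of the middle pocket, same size.
- pocket2 (a point): Centre of the floor of the pocket nearest the red knob, same size.
- carrier_knob (a point): Centre of the top of the carrier's red upright round knob, 24 mm in diameter, 62 mm high (its top is 109 mm above the bench), 135 mm from carrier_mid along +y. Grip it from above or push against it to slide the carrier.
- load_mark (a point): Green line on the machine base, robot side, 27 mm above the bench: the yellow pointer stands at it at the load station.
- carve_mark (a point): Red line on the machine base, robot side: the yellow pointer stands at it at the carving station.
- machine: Grey base of the carving machine, 190 x 660 x 25 mm, fixed; origin on the bench under the rail's centre line, midway between the stations; y along the rail, the carrier slides to -y for carving. A white column with the parked spindle, 210 mm high, stands at y = -370 mm; the spindle overhangs the rail there (lowest point 110 mm up), clear of the carrier.
- valve (a joint): Angle of the red vacuum valve handle, rad: 0 = closed (vacuum off, handle along the block's -x, towards the robot), 1.571 = open (vacuum on, handle along the pipe, the block's +y); opening is clockwise seen from above. Hard stops at both ends; it stays where it is left; 0.2 N m of friction.
- valve_hinge (a point): On the valve's vertical axis, at the handle's mid-height (79 mm above the bench). Fixed; its axes are those of the blue valve block (60 x 60 x 35 mm), which stands on the bench.
- valve_tip (a point): On the red valve handle, 75 mm from the axis, at mid-height. The handle is a flat bar 14 mm wide, 12 mm thick (73 to 85 mm above the bench), reaching 95 mm from the axis, free underneath beyond 43 mm from the axis; this point's own -x points outwards along it.
- tray: Blue out-tray fixed on the bench, 160 (x) x 190 (y) x 16 mm high, walls and floor 5 mm; origin on the bench under its centre.
- blank0: Pale maple scroll blank (two or three are present), 110 (x) x 36 (y) x 40 (z) mm, 110 g; origin at the centre of its underside. It starts flat on the bench.
- blank1: Pale maple scroll blank (two or three are present), 110 (x) x 36 (y) x 40 (z) mm, 110 g; origin at the centre of its underside. It starts flat on the bench.
- blank2: Pale maple scroll blank (two or three are present), 110 (x) x 36 (y) x 40 (z) mm, 110 g; origin at the centre of its underside. It starts flat on the bench.
- scroll0: Carved dark violin scroll (one or two are present), 110 mm long (x), 36 to 40 mm high: pegbox 75 x 30 x 36 mm from x = -55 to 20 mm, scroll roll 40 mm in diameter, 34 mm wide (38 mm with its eyes) at x = 35 mm; 90 g; origin at the middle of its length, on its underside. It starts in a carrier pocket.
- scroll1: Carved dark violin scroll (one or two are present), 110 mm long (x), 36 to 40 mm high: pegbox 75 x 30 x 36 mm from x = -55 to 20 mm, scroll roll 40 mm in diameter, 34 mm wide (38 mm with its eyes) at x = 35 mm; 90 g; origin at the middle of its length, on its underside. It starts in a carrier pocket.
- scroll2: Carved dark violin scroll (one or two are present), 110 mm long (x), 36 to 40 mm high: pegbox 75 x 30 x 36 mm from x = -55 to 20 mm, scroll roll 40 mm in diameter, 34 mm wide (38 mm with its eyes) at x = 35 mm; 90 g; origin at the middle of its length, on its underside. It starts in a carrier pocket.
- varnish: Grey jar with a black cap, 64 mm in diameter, 140 mm high, origin under its centre: leave alone.
- brush: Brush lying on the bench left of the valve: leave alone.
- mallet: Mallet lying on the bench beyond the valve: leave alone.
Not all that is in view belongs to the job. Leave any turquoise or yellow look-alike of the blank1 alone. What is shaped like the blank0 but pink or purple is not meant.

How it is judged (in metres and radians):
On the way, in this order (a step that is already met when the one before it is completed fails the run):
1. the vacuum valve is closed with the carrier still at the carving station (value of joint valve below 0.15 rad and value of joint carrier between 0.154 and 0.166 m), for 0.2 s.
2. the carrier sits in the load station detent, valve closed (value of joint valve below 0.15 rad and value of joint carrier between -0.006 and 0.006 m), for 0.2 s.
3. with the carrier at the load station every scroll lies in the tray and every blank flat in a pocket (value of joint carrier between -0.006 and 0.006 m and x of scroll0 in the frame of tray between -0.07 and 0.07 m and y of scroll0 in the frame of tray between -0.085 and 0.085 m and z of scroll0 in the frame of tray between -0.005 and 0.03 m and x of scroll1 in the frame of tray between -0.07 and 0.07 m and y of scroll1 in the frame of tray between -0.085 and 0.085 m and z of scroll1 in the frame of tray between -0.005 and 0.03 m and x of scroll2 in the frame of tray between -0.07 and 0.07 m and y of scroll2 in the frame of tray between -0.085 and 0.085 m and z of scroll2 in the frame of tray between -0.005 and 0.03 m and (horizontal distance between blank0 and pocket0 below 0.014 m or horizontal distance between blank0 and pocket1 below 0.014 m or horizontal distance between blank0 and pocket2 below 0.014 m) and z of blank0 in the frame of carrier_mid between -0.006 and 0.006 m and angle between each of blank0, blank1, blank2's own z axis and vertical below 0.12 rad and (horizontal distance between blank1 and pocket0 below 0.014 m or horizontal distance between blank1 and pocket1 below 0.014 m or horizontal distance between blank1 and pocket2 below 0.014 m) and z of blank1 in the frame of carrier_mid between -0.006 and 0.006 m and (horizontal distance between blank2 and pocket0 below 0.014 m or horizontal distance between blank2 and pocket1 below 0.014 m or horizontal distance between blank2 and pocket2 below 0.014 m) and z of blank2 in the frame of carrier_mid between -0.006 and 0.006 m), for 0.2 s.
4. the carrier sits in the carving station detent with the valve still closed (all of step 1), for 0.3 s.
5. the vacuum valve is fully open (value of joint valve above 1.4 rad and value of joint carrier between 0.154 and 0.166 m), for 0.2 s.
At the end, for the whole second after the job is handed in: Carrier at rest in the carving detent (0.160 m, within 6 mm); valve above 1.40 rad; each blank flat in its own pocket (14 mm of its centre, 6 mm of floor height, tilt under 0.12 rad); each scroll on the tray floor, not stacked (its centre within 70 x 85 mm of the tray centre); all at rest (all of step 5 and velocity of joint carrier between -0.01 and 0.01 m/s and (horizontal distance between blank0 and pocket0 below 0.014 m or horizontal distance between blank0 and pocket1 below 0.014 m or horizontal distance between blank0 and pocket2 below 0.014 m) and z of blank0 in the frame of carrier_mid between -0.006 and 0.006 m and angle between each of blank0, blank1, blank2's own z axis and vertical below 0.12 rad and (horizontal distance between blank1 and pocket0 below 0.014 m or horizontal distance between blank1 and pocket1 below 0.014 m or horizontal distance between blank1 and pocket2 below 0.014 m) and z of blank1 in the frame of carrier_mid between -0.006 and 0.006 m and (horizontal distance between blank2 and pocket0 below 0.014 m or horizontal distance between blank2 and pocket1 below 0.014 m or horizontal distance between blank2 and pocket2 below 0.014 m) and z of blank2 in the frame of carrier_mid between -0.006 and 0.006 m and x of scroll0 in the frame of tray between -0.07 and 0.07 m and y of scroll0 in the frame of tray between -0.085 and 0.085 m and z of scroll0 in the frame of tray between -0.005 and 0.03 m and x of scroll1 in the frame of tray between -0.07 and 0.07 m and y of scroll1 in the frame of tray between -0.085 and 0.085 m and z of scroll1 in the frame of tray between -0.005 and 0.03 m and x of scroll2 in the frame of tray between -0.07 and 0.07 m and y of scroll2 in the frame of tray between -0.085 and 0.085 m and z of scroll2 in the frame of tray between -0.005 and 0.03 m and linear speed of each of blank0, blank1, blank2, scroll0, scroll1, scroll2 below 0.02 m/s); the robot touches nothing.
It fails at once if the carrier is slid off its station with the vacuum on (valve more than 0.6 rad open, carrier more than 15 mm off the carving station) (value of joint valve above 0.6 rad and (value of joint carrier below 0.145 m or value of joint carrier above 0.175 m)).
It fails at once if the carrier is run past the carving station by more than 25 mm (value of joint carrier above 0.185 m).
It fails at once if the varnish is pushed more than 30 mm (distance of varnish from where it was at the start of the episode above 0.03 m).
It fails at once if the brush is pushed more than 30 mm (distance of brush from where it was at the start of the episode above 0.03 m).
It fails at once if the mallet is pushed more than 30 mm (distance of mallet from where it was at the start of the episode above 0.03 m).
Of scroll0, scroll1, scroll2 only 1 to 2 are there at a start; the rules pass over those that are not, and their reading is None.
Of blank0, blank1, blank2 only 2 to 3 are there at a start; the rules pass over those that are not, and their reading is None.
At some moment in a run one of blank0, blank1, blank2 may be knocked a few centimetres aside while the robot is not near it.
Once in a run the grip may slacken for a moment while it holds something.
It also fails if it takes over 210 s, if anything falls off the work surface, if the arm or the gripper's body presses on something with over 40 N, if the wrist force passes 120 N, or if a joint passes its speed limit or range.

## Robot

A 7-joint arm with a two-finger parallel gripper is mounted at the origin on the work surface. World frame = base frame: x ahead of the robot, y to its left, z up, the work surface at z = 0. Lengths are in mm, angles in rad, forces in N, time in s.
With the tool pointing down it reaches from about 400 to 875 mm from the base axis. Payload 4.4 kg.
Tool frame: the origin (TCP) lies at the very end of the fingers, on their centre line; the grasp point (between the pads) lies 19 mm behind it; z points along the fingers, x is the direction in which the jaws open and shut, and the axes are right-handed (so a half turn about z gives the same grasp; the last joint's range is limited). The gripper opens to 85 mm and grips with 20 to 120 N. Pads are 22 mm wide; open, the fingers measure 114 mm over their backs; the gripper's body (76 mm by 85 mm) begins 54 mm behind the grasp point. The pads swing forward as they close: fully open they stand 13 mm farther back than shut.
Start: joints at [1.252, 0.628, 0.038, 1.517, -0.027, 0.996, -0.02], TCP at [162.603, -629.347, 231.313] pointing down, gripper open.
Joint ranges: [-3.06, 3.06], [-0.37, 2.12], [-1.25, 1.32], [0.18, 2.47], [-1.1, 4.24], [0.23, 1.98], [-2.94, 2.94]. Speed limits (rad/s): [2.57, 2.57, 3.14, 3.14, 3.14, 3.14, 3.14].

## Interface

Orientations are given as [roll, pitch, yaw] about the fixed x, y, z axes, in that order (R = Rz(yaw) Ry(pitch) Rx(roll)).
In Python, from cell import ctrl gives the robot as it stands.
- The arm moves only by the shell command python3 -m creep 'ROWS'. ROWS is text: rows parted by semicolons, each of 7 numbers parted by spaces: the shift along the tool's x, y, z in units of 40 mm (1.0 is 40 mm), then the turn, a rotation vector about the tool's x, y, z in degrees, then the closure, from 0 (fully open) to 1 (shut). In form: x y z rx ry rz grip; .... A call has 1 to 10 rows; each row is the pose to reach, as a shift and turn from the pose commanded when the call began, along the tool's axes at that moment; what a row does not reach only later rows make up. A row lasts 1/12 s, in which the tool goes at most 41.7 mm and 7.16 degrees, less where a joint would pass 70% of its speed; a pose out of reach is approached as far as the arm can. A call with a gripper value outside its range is refused whole. The fingers move at their own pace and stop on an object; the grip force is fixed at half the most. Time passes only in rows, so rows that repeat a pose let the fingers close. It gives the time, the measured TCP pose, the force and the opening at its end, in the units of the state.
- ctrl.read_state(): the state, without advancing time (a new reading comes with each control period).
- ctrl.get_image(name): name is "side" or "top"; returns a dict with "img" (400x640x3 uint8, red, green, blue), "vfov" (degrees; the focal length in pixels is half the picture's height over the tangent of half this angle, whatever the lens; pixels are square), "cx", "cy" (the principal point, pixels), "distortion" ([k1, k2, p1, p2, k3] as OpenCV has them; the pictures are not rectified), "T" (4x4, takes a point from camera to world coordinates). Camera axes: x right, y up, looking along -z (the intrinsics and any distortion apply to the point x, -y, -z); pixel columns grow to the right and rows downward; lengths in mm; the calibration is good to about 2 mm. A picture is of the moment at which its call begins. There is no depth.
- ctrl.finish_job(): hands the job in, once; it reports no verdict.
Trained networks look in the newest picture that a camera, given by its name, has taken for a name from the list of things; names that differ only in an ending like _2 or _b are one class to them, and where a whole thing is asked for, a point or a joint stands for the part that bears it (a point fixed in the world has none). Each returns a list of dicts, best first, with "score" (0 to 1); they miss things now and then, are a little off and sometimes report something else, mostly with a low value. They report only what shows in the picture. A call takes as long as a camera call. They do not tell look-alikes from the thing itself.
- ctrl.boxes_of(camera, thing): "rect" ([left, top, right, bottom] in pixels, round what is visible of it).
- ctrl.cut_out(camera, thing): "pixels" (400x640 bool, what is visible of it) and "rect" ([left, top, right, bottom] in pixels, round what is visible of it).
The state is a dict: "clock": time; "qpos": joint angles; "qd": joint speeds; "tau": joint torques, N m; "eef_pos": TCP position; "tool_rot": TCP orientation; "force": force on the tool from outside, world axes, zero at the start; "torque": the same for the moment, N m; "width": finger opening in mm.
Only numpy, scipy, OpenCV 4.12 (cv2) and the standard library are available. Lean on these libraries where they do the work, as an engineer would, in place of code of your own. Each camera call takes 0.05 s, during which the arm holds its last target.

## Working session

There is one attempt and no reset: what is moved stays moved. The work goes in short steps, Python scripts to look and compute and a shell command to move; the robot and the scene stay as the last step left them, time stands still between calls to the robot, and variables do not carry over. Pictures are saved under pics/ and viewed, and the job is handed in when it is done.

```bash
ls; mkdir -p pics; python3 - <<'E'
from cell import ctrl
import cv2,json,numpy as np
print(ctrl.read_state())
for n in("top","side"):
    d=ctrl.get_image(n); cv2.imwrite(f"pics/{n}0.png",d["img"][:,:,::-1])
    print(n,d["vfov"],d["cx"],d["cy"],d["distortion"],np.round(d["T"],3).tolist())
E
```

```text
pics
{'clock': 0.0, 'qpos': array([ 1.2521595 ,  0.62934101,  0.038454  ,  1.51836665, -0.02702295,
        0.99628378, -0.01998146]), 'qd': array([ 0.00018877,  0.00137169, -0.00015026, -0.00068549,  0.00021421,
       -0.00073423,  0.00110536]), 'tau': array([-2.82457968e-04, -5.63406730e+01,  1.22636531e+00, -1.93445492e+01,
        1.10581471e-02,  1.04657272e-02,  2.28264162e-05]), 'eef_pos': array([ 162.47155188, -628.72785485,  230.39304494]), 'tool_rot': array([ 3.14158037e+00,  1.88054958e-03, -1.31796317e+00]), 'force': array([0.22013686, 0.05031378, 0.23846512]), 'torque': array([ 0.04204157,  0.00656105, -0.02040266]), 'width': 85.95867619842569}
top 43.51446090072873 316.524423494231 197.3700641703639 [-0.1393615  0.         0.         0.         0.       ] [[0.022, 0.995, -0.096, 273.219], [-1.0, 0.023, 0.009, 20.178], [0.011, 0.096, 0.995, 1572.692], [0.0, 0.0, 0.0, 1.0]]
side 43.527750629350685 316.1256520728585 198.71619288965502 [-0.0196216  0.         0.         0.         0.       ] [[-0.808, 0.397, -0.436, -320.894], [-0.589, -0.552, 0.59, 1029.54], [-0.006, 0.734, 0.68, 1239.301], [0.0, 0.0, 0.0, 1.0]]
```

View pics/top0.png

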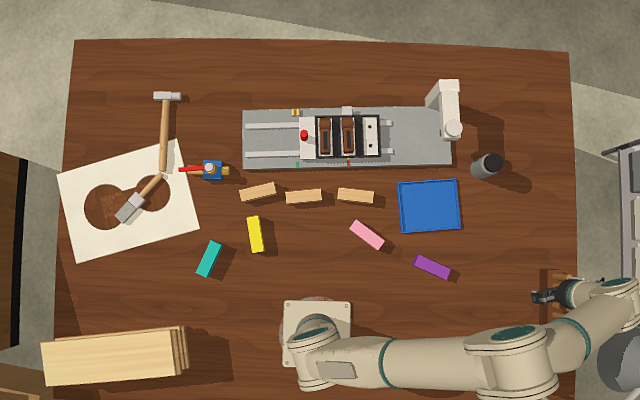

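View pics/side0.png

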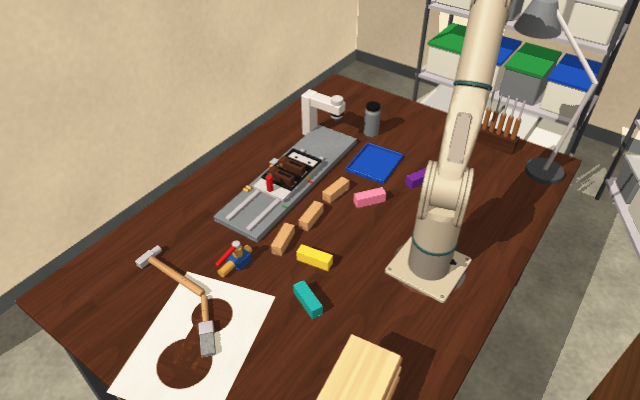

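```bash
cat > h.py <<'E'
from cell import ctrl
import cv2,numpy as np
from scipy.spatial.transform import Rotation as R
def cam(n):
    d=ctrl.get_image(n); f=200/np.tan(np.radians(d["vfov"])/2)
    d["K"]=np.array([[f,0,d["cx"]],[0,f,d["cy"]],[0,0,1]]); d["D"]=np.array(d["distortion"]); d["T"]=np.array(d["T"]); return d
def p2w(d,uv,z):
    uv=np.array(uv,float).reshape(-1,1,2); n=cv2.undistortPoints(uv,d["K"],d["D"])[:,0]
    r=np.c_[n[:,0],-n[:,1],-np.ones(len(n))]@d["T"][:3,:3].T; o=d["T"][:3,3]
    return o+r*((z-o[2])/r[:,2])[:,None]
def w2p(d,P):
    P=np.array(P,float).reshape(-1,3); c=(P-d["T"][:3,3])@d["T"][:3,:3]
    c=c*[1,-1,-1]; return cv2.projectPoints(c,np.zeros(3),np.zeros(3),d["K"],d["D"])[0][:,0]
def save(d,name,box=None,s=1):
    im=d["img"][:,:,::-1]
    if box: im=im[box[1]:box[3],box[0]:box[2]]
    cv2.imwrite(name,cv2.resize(im,None,fx=s,fy=s,interpolation=cv2.INTER_CUBIC))
def go(x,y,z,yaw,s=None):
    """rows shift/turn from current measured to TCP xyz, tool down, jaw-x yaw (deg, mod 180)"""
    s=s or ctrl.read_state(); R0=R.from_euler('xyz',s["tool_rot"])
    sh=R0.inv().apply(np.array([x,y,z])-s["eef_pos"])/40
    best=None
    for k in(0,180,-180):
        Rt=R.from_euler('xyz',[180,0,yaw+k],degrees=True); v=(R0.inv()*Rt).as_rotvec(degrees=True)
        if best is None or np.linalg.norm(v)<np.linalg.norm(best): best=v
    print("shift",np.round(sh,3),"turn",np.round(best,2),"clock",round(s["clock"],2)); return sh,best
def st():
    s=ctrl.read_state(); print(round(s["clock"],2),np.round(s["eef_pos"],1),np.round(np.degrees(s["tool_rot"]),1),"F",np.round(s["force"],1),"w",round(s["width"],1),"q",np.round(s["qpos"],2))
E
python3 - <<'E'
from h import *
d=cam("top")
for t in["blank0","scroll0","valve_tip","valve","carrier","carrier_knob","tray","varnish","machine","brush","mallet"]:
    print(t)
    for b in ctrl.boxes_of("top",t): print("  ",round(b["score"],2),np.round(b["rect"],1))
save(d,"pics/c1.png",(230,70,470,250),3.3)
save(d,"pics/c2.png",(170,70,400,230),3.3)
E
```

```text
blank0
   0.96 [412.3 252.7 450.  277.8]
   0.86 [249.9 214.9 264.2 254.4]
   0.79 [195.9 242.5 221.5 270.1]
   0.76 [238.7 180.  277.  200.8]
   0.73 [350.  219.9 386.3 251.7]
   0.72 [337.7 188.3 373.3 204.6]
   0.56 [286.9 185.7 320.6 201.4]
scroll0
   0.74 [243.6  81.6 461.5 171. ]
   0.72 [319.7 117.1 331.  153.3]
   0.69 [339.3 120.4 356.4 153.1]
   0.18 [299.9 105.8 384.2 163.5]
valve_tip
   0.75 [176.2 165.1 215.5 174.8]
   0.54 [335.4 189.5 371.7 204.4]
valve
   0.66 [178.2 161.4 212.4 172.1]
carrier
carrier_knob
   0.8 [300.3 108.8 380.7 159.7]
tray
   0.82 [395.7 177.4 460.5 231.4]
   0.38 [242.   80.9 466.7 171.9]
varnish
   0.7 [472.4 154.6 500.8 180.7]
machine
   0.61 [240.6  76.7 464.1 169.6]
brush
   0.96 [118.3 170.  163.7 223.1]
mallet
   0.74 [151.4  91.6 182.7 173.6]
```

View pics/c1.png

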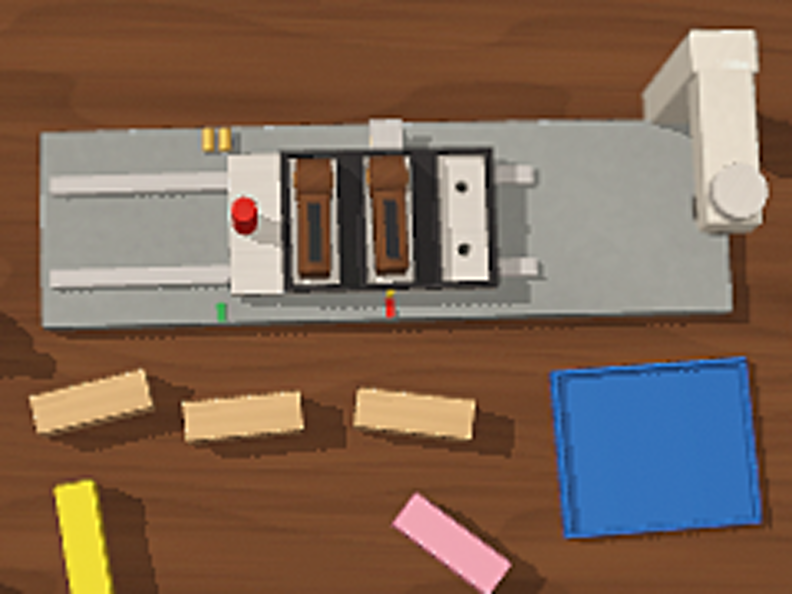

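View pics/c2.png

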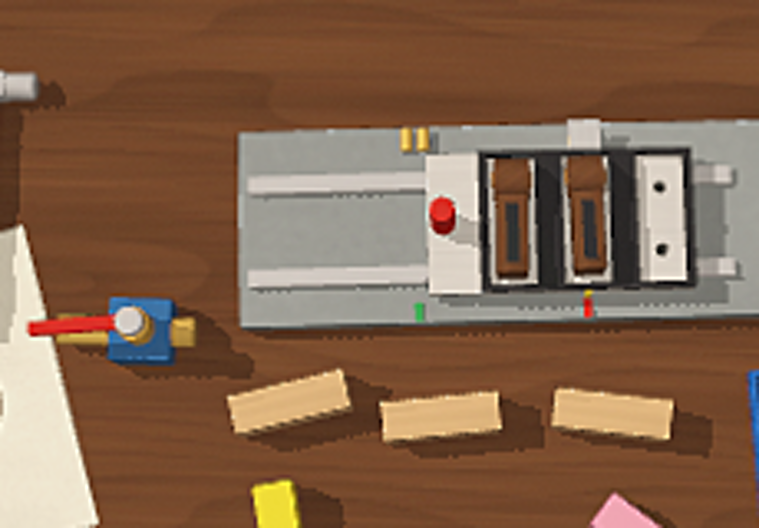

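```bash
python3 - <<'E'
from h import *
d=cam("side")
save(d,"pics/s1.png",(205,80,405,240),4)
save(d,"pics/s2.png",(190,210,350,330),5)
E
```

```text
(no output)
```

View pics/s1.png

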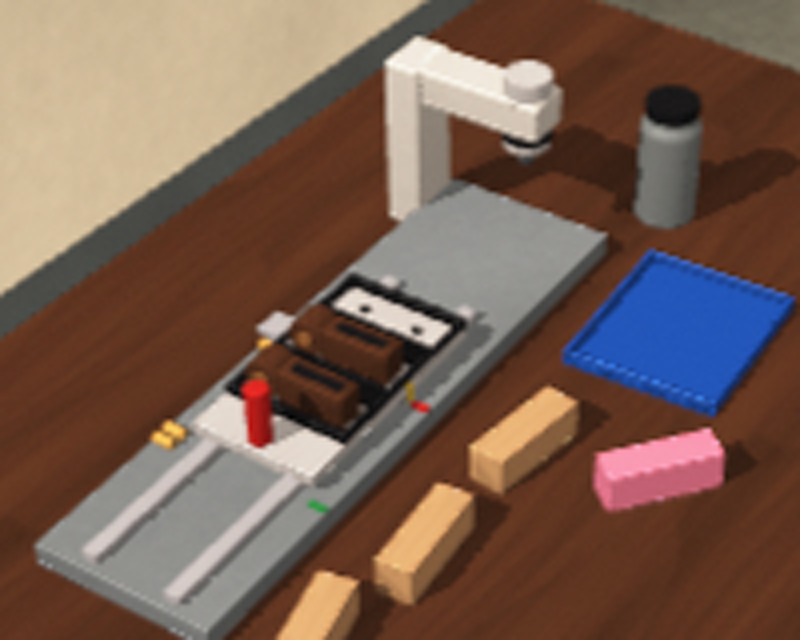

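View pics/s2.png

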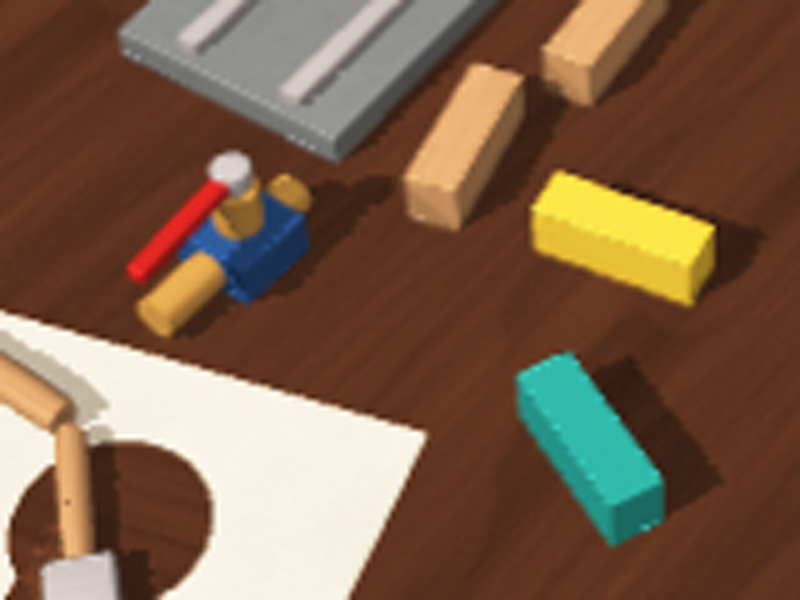

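```bash
cat > fit.py <<'E'
from h import *
from scipy.optimize import least_squares
def fu(x,y,s,ox,oy): return [(x+.5)/s-.5+ox,(y+.5)/s-.5+oy]
dt,ds=cam("top"),cam("side")
c1=lambda x,y:fu(x,y,3.3,230,70); s1=lambda x,y:fu(x,y,4,205,80); s2=lambda x,y:fu(x,y,5,190,210); c2=lambda x,y:fu(x,y,3.3,170,70)
def fit(obs,x0):
    def res(p,full=False):
        c,s=np.cos(p[2]),np.sin(p[2]); r=[]
        for d,uv,P in obs:
            W=[p[0]+c*P[0]-s*P[1],p[1]+s*P[0]+c*P[1],P[2]]; r.append(w2p(d,W)[0]-uv)
        return np.array(r) if full else np.ravel(r)
    o=least_squares(res,x0,loss='soft_l1'); return o.x,np.round(res(o.x,True),1)
E
python3 - <<'E'
from fit import *
obs=[(dt,c1(41,133),(95,330,25)),(dt,c1(42,323),(-95,330,25)),(dt,c1(732,310),(-95,-330,25)),(dt,c1(229,154),(67,70,47)),(dt,c1(232,292),(-67,70,47)),(dt,c1(242,207),(0,55,109)),
(ds,s1(37,548),(95,330,25)),(ds,s1(208,630),(-95,330,25)),(ds,s1(607,238),(-95,-330,25)),(ds,s1(308,480),(-67,70,47)),(ds,s1(190,430),(67,70,47)),(ds,s1(257,384),(0,55,109))]
x,r=fit(obs,[600,0,0]); print("machine",x,np.degrees(x[2])); print(r.tolist())
for nm,P in dict(pocket0=(0,-150,47),p1=(0,-80,47),p2=(0,-10,47),knob=(0,55,109),green=(-85,80,27),red=(-85,-80,27),knobload=(0,215,109)).items():
    c,s=np.cos(x[2]),np.sin(x[2]); print(nm,np.round([x[0]+c*P[0]-s*P[1],x[1]+s*P[0]+c*P[1]],1))
# tray: inner top outline corners z=16
tr=[(dt,c1(552,371),(80,95,16)),(dt,c1(747,358),(80,-95,16)),(dt,c1(762,523),(-80,-95,16)),(dt,c1(567,537),(-80,95,16)),(ds,s1(650,252),(80,-95,16)),(ds,s1(793,298),(-80,-95,16)),(ds,s1(565,352),(80,95,16)),(ds,s1(715,407),(-80,95,16))]
x,r=fit(tr,[500,-280,0]); print("tray",x,np.degrees(x[2])); print(r.tolist())
for h in(1,):
  # valve: handle axis center z=85 , tip far end
  print("tip end",p2w(dt,[c2(30,328)],85)[0],p2w(ds,[s2(138,273)],79)[0])
  print("block top corners",p2w(dt,[c2(109,297),c2(174,297),c2(110,361),c2(172,365)],35))
E
```

```text
machine [ 6.14887746e+02 -4.89668156e+01  5.11009722e-02] 2.927870034002849
[[-11.4, 0.7], [-11.3, 2.2], [-10.8, 0.7], [13.7, -1.3], [14.0, -0.8], [15.5, -1.0], [-7.0, 4.9], [-6.1, 7.0], [-3.8, 3.1], [7.9, -8.5], [7.6, -9.2], [7.0, -6.7]]
pocket0 [ 622.5 -198.8]
p1 [ 619.  -128.9]
p2 [615.4 -59. ]
knob [612.1   6. ]
green [525.9  26.6]
red [ 534.1 -133.2]
knobload [603.9 165.8]
tray [ 4.07237159e+02 -3.46628241e+02  9.58946709e-02] 5.494359918909568
[[-0.3, -0.0], [-0.5, -0.2], [-0.2, 0.0], [-0.4, 0.5], [0.4, -1.1], [0.8, -0.5], [-0.3, -0.7], [0.0, -0.8]]
tip end [493.20576847 425.67104176  85.        ] [493.77295281 428.26709456  79.        ]
block top corners [[531.74236924 364.85735899  35.        ]
 [532.95816948 302.78163584  35.        ]
 [470.71146939 360.9864147   35.        ]
 [468.18761687 301.87912472  35.        ]]
```

```bash
python3 - <<'E'
from fit import *
base=[(dt,c1(41,133),(95,330,25)),(dt,c1(42,323),(-95,330,25)),(dt,c1(732,310),(-95,-330,25)),(ds,s1(37,548),(95,330,25)),(ds,s1(208,630),(-95,330,25)),(ds,s1(607,238),(-95,-330,25))]
car=[(dt,c1(229,154),(67,150,47)),(dt,c1(232,292),(-67,150,47)),(dt,c1(242,207),(0,135,109)),(dt,c1(492,149),(67,-100,57)),(dt,c1(495,285),(-67,-100,57)),
(ds,s1(308,480),(-67,150,47)),(ds,s1(190,430),(67,150,47)),(ds,s1(257,384),(0,135,109)),(ds,s1(467,318),(-67,-100,57))]
for o in(base,car):
    x,r=fit(o,[600,0,0]); print(x,np.degrees(x[2])); print(r.tolist())
xc=x
for nm,P in dict(p0=(0,-70),p1=(0,0),p2=(0,70),knob=(0,135),).items():
    for q in(0,160):
        c,s=np.cos(xc[2]),np.sin(xc[2]); p=(P[0],P[1]+q); print(nm,"load" if q else "carve",np.round([xc[0]+c*p[0]-s*p[1],xc[1]+s*p[0]+c*p[1]],1))
print(p2w(dt,[c1(222,312),c1(390,308)],27))
bl=[(dt,"b0",[(30,398),(146,369),(155,402),(38,433)],[]),]
# top face corners c1 px
for nm,cs in dict(b0=[(30,398),(145,369),(154,405),(38,433)],b1=[(183,404),(301,392),(304,427),(185,441)],b2=[(357,388),(476,401),(473,438),(354,425)]).items():
    P=p2w(dt,[c1(*c) for c in cs],40)[:,:2]; v=(P[0]+P[3]-P[1]-P[2])/2; w=(P[0]+P[1]-P[2]-P[3])/2
    print(nm,P.mean(0).round(1),"len",np.linalg.norm(v).round(1),"wid",np.linalg.norm(w).round(1),"yaw long",np.degrees(np.arctan2(v[1],v[0])).round(1))
E
```

```text
[ 6.18290332e+02 -8.40135556e+01  4.95522230e-02] 2.839133246172948
[[-0.3, -0.3], [-0.1, 1.2], [0.0, 0.1], [-0.5, -1.4], [0.0, 0.1], [0.2, -1.2]]
[ 6.13239408e+02 -8.33545385e+01  4.03694728e-02] 2.313000415281914
[[-0.7, -0.3], [-1.0, 0.2], [0.2, 0.1], [-0.1, -0.7], [0.5, 0.5], [0.6, -0.9], [0.4, -2.3], [-0.4, 0.5], [0.1, 0.3]]
p0 carve [ 616.1 -153.3]
p0 load [609.6   6.6]
p1 carve [613.2 -83.4]
p1 load [606.8  76.5]
p2 carve [610.4 -13.4]
p2 load [604.  146.5]
knob carve [607.8  51.5]
knob load [601.3 211.4]
[[525.00269518  70.13903948  27.        ]
 [532.68691953 -88.74858704  27.        ]]
b0 [436.  189.1] len 111.0 wid 34.3 yaw long 105.3
b1 [425.4  47.3] len 111.0 wid 33.8 yaw long 97.6
b2 [ 432.  -112.8] len 111.9 wid 34.9 yaw long 85.1
```

```bash
python3 - <<'E'
from h import *
go(470,-320,290,-30)
E
```

```text
shift [-5.567 -9.374 -1.467] turn [ -0.    -0.   -45.52] clock 0.95
```

```bash
python3 -m creep '-5.5 -9.4 -1.5 0 0 -45 0;-5.5 -9.4 -1.5 0 0 -45 0;-5.5 -9.4 -1.5 0 0 -45 0.5;-5.5 -9.4 -1.5 0 0 -45 1;-5.5 -9.4 -1.5 0 0 -45 1;-5.5 -9.4 -1.5 0 0 -45 1;-5.5 -9.4 -1.5 0 0 -45 1;-5.5 -9.4 -1.5 0 0 -45 1;-5.5 -9.4 -1.5 0 0 -45 1;-5.5 -9.4 -1.5 0 0 -45 1'; python3 - <<'E'
from h import *
st();go(540,20,250,0);go(525,411,250,0)
E
```

```text
clock: 1.78
eef_pos: [456.5, -337.0, 288.8]
tool_rot: [3.141, -0.001, -0.533]
force: [1.1, -0.9, -0.1]
width: -0.1
1.78 [ 456.5 -337.   288.8] [180.   -0.  -30.5] F [ 1.1 -0.9 -0.1] w -0.1 q [ 0.73  0.45 -0.21  1.67  0.11  1.02 -0.05]
shift [-2.737 -8.747  0.966] turn [ 2.000e-02 -3.000e-02 -3.054e+01] clock 1.78
shift [ -8.026 -16.976   0.961] turn [ 2.000e-02 -3.000e-02 -3.054e+01] clock 1.78
```

```bash
python3 -m creep '-2.7 -8.7 1 0 0 -30 1;-2.7 -8.7 1 0 0 -30 1;-2.7 -8.7 1 0 0 -30 1;-2.7 -8.7 1 0 0 -30 1;-2.7 -8.7 1 0 0 -30 1;-2.7 -8.7 1 0 0 -30 1;-2.7 -8.7 1 0 0 -30 1;-2.7 -8.7 1 0 0 -30 1;-2.7 -8.7 1 0 0 -30 1;-2.7 -8.7 1 0 0 -30 1'; python3 - <<'E'
from h import *
st();go(527,411,200,0)
E
```

```text
clock: 2.62
eef_pos: [540.0, 25.8, 248.2]
tool_rot: [-3.136, -0.002, 0.002]
force: [-0.1, -0.1, -0.2]
width: 0.5
2.62 [540.   25.8 248.2] [-1.797e+02 -1.000e-01  1.000e-01] F [-0.1 -0.1 -0.2] w 0.5 q [ 0.18  0.47 -0.4   1.8   0.22  0.91 -0.31]
shift [-0.305 -9.624  1.263] turn [-0.35 -0.09  0.13] clock 2.62
```

```bash
python3 -m creep '-0.3 -9.6 1.2 0 0 0 1;-0.3 -9.6 1.2 0 0 0 1;-0.3 -9.6 1.2 0 0 0 1;-0.3 -9.6 1.2 0 0 0 1;-0.3 -9.6 1.2 0 0 0 1;-0.3 -9.6 1.2 0 0 0 1;-0.3 -9.6 1.2 0 0 0 1;-0.3 -9.6 1.2 0 0 0 1;-0.3 -9.6 1.2 0 0 0 1;-0.3 -9.6 1.2 0 0 0 1'; python3 - <<'E'
from h import *
st();go(527,411,73,0)
d=cam("top");save(d,"pics/v1.png",(130,110,290,230),5)
E
```

```text
clock: 3.45
eef_pos: [527.4, 408.5, 199.5]
tool_rot: [-3.136, 0.002, -0.002]
force: [-0.6, 0.8, 0.3]
width: 0.2
3.45 [527.4 408.5 199.5] [-1.797e+02  1.000e-01 -1.000e-01] F [-0.6  0.8  0.3] w 0.2 q [-0.49  0.71 -0.36  1.49  0.27  0.99 -0.93]
shift [-0.005 -0.044  3.163] turn [-0.34  0.11 -0.1 ] clock 3.45
```

View pics/v1.png

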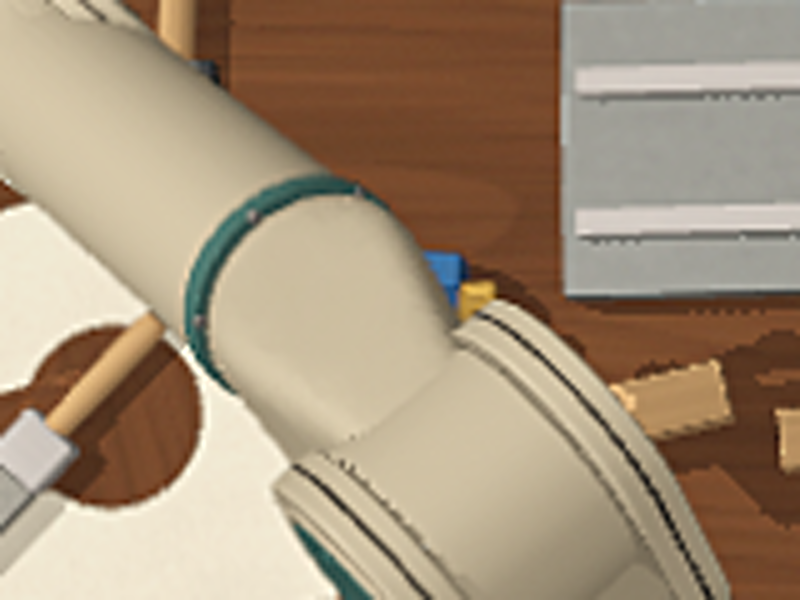

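The arm covers the valve from above; the geometry from the first pictures stands. I lower beside the handle and check from the side.

```bash
python3 -m creep '0 0 1 0 0 0 1;0 0 2 0 0 0 1;0 0 2.8 0 0 0 1;0 0 3.15 0 0 0 1;0 0 3.15 0 0 0 1'; python3 - <<'E'
from h import *
st()
d=cam("side");save(d,"pics/v2.png",(190,190,350,310),5)
E
```

```text
clock: 3.92
eef_pos: [529.0, 397.4, 70.6]
tool_rot: [3.136, 0.005, -0.01]
force: [-0.9, 0.1, -0.3]
width: 0.0
3.92 [529.  397.4  70.6] [179.7   0.3  -0.6] F [-0.9  0.1 -0.3] w 0.0 q [-0.51  0.85 -0.31  1.59  0.34  0.76 -0.98]
```

View pics/v2.png

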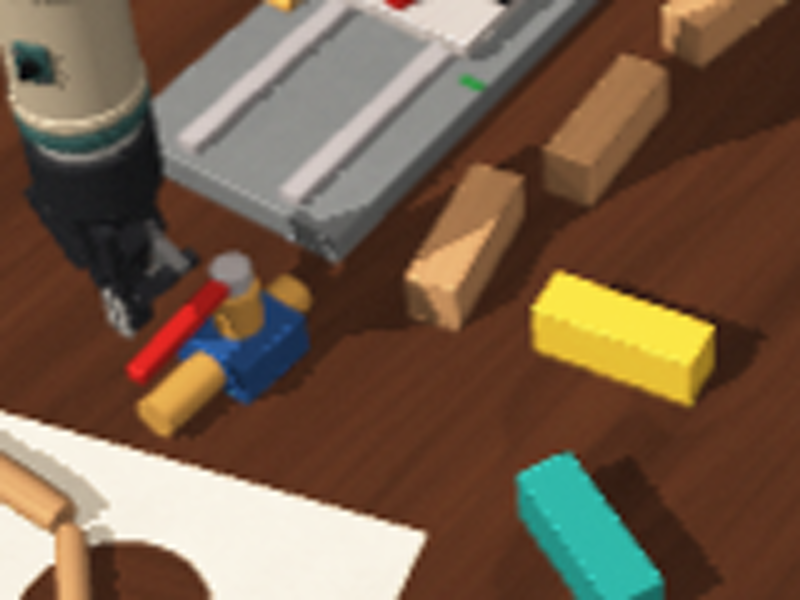

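```bash
python3 -m creep '0 0 0 0 0 0 1;0 0 0 0 0 0 1;0 0 0 0 0 0 1'
```

```text
clock: 4.22
eef_pos: [531.9, 401.2, 76.6]
tool_rot: [-3.139, -0.003, -0.009]
force: [0.2, -0.1, 0.6]
width: 0.2
```

```bash
python3 -m creep '0 0 0 0 0 0 1;0 0 0 0 0 0 1;0 0 0 0 0 0 1;0 0 0 0 0 0 1'
```

```text
clock: 4.55
eef_pos: [530.7, 400.4, 74.5]
tool_rot: [-3.141, -0.0, -0.009]
force: [-0.5, -0.2, -0.1]
width: -0.0
```

```bash
python3 -m creep '-0.5 -0.1 0.08 0 0 0 1;-1.15 -0.1 0.08 0 0 0 1;-1.5 0 0.08 0 0 0 1;-1.75 0.13 0.08 0 0 0 1;-2 0.35 0.08 0 0 0 1;-2.2 0.58 0.08 0 0 0 1;-2.35 0.8 0.08 0 0 0 1;-2.45 1 0.08 0 0 0 1;-2.5 1.2 0.08 0 0 0 1;-2.55 1.3 0.08 0 0 0 1';python3 -m creep '0 0 0 0 0 0 1;0 0 0 0 0 0 1'; python3 - <<'E'
from h import *
st()
d=cam("side");save(d,"pics/v3.png",(190,190,350,310),5)
E
```

```text
clock: 5.38
eef_pos: [430.4, 354.8, 72.1]
tool_rot: [-3.129, -0.006, -0.008]
force: [7.2, 14.9, -9.3]
width: -0.1
clock: 5.55
eef_pos: [430.4, 354.9, 72.0]
tool_rot: [-3.131, -0.005, -0.008]
force: [4.9, 9.8, -3.9]
width: 0.4
5.55 [430.4 354.9  72. ] [-179.4   -0.3   -0.4] F [ 4.9  9.8 -3.9] w 0.4 q [-0.56  0.73 -0.28  1.91  0.37  0.53 -1.09]
```

View pics/v3.png

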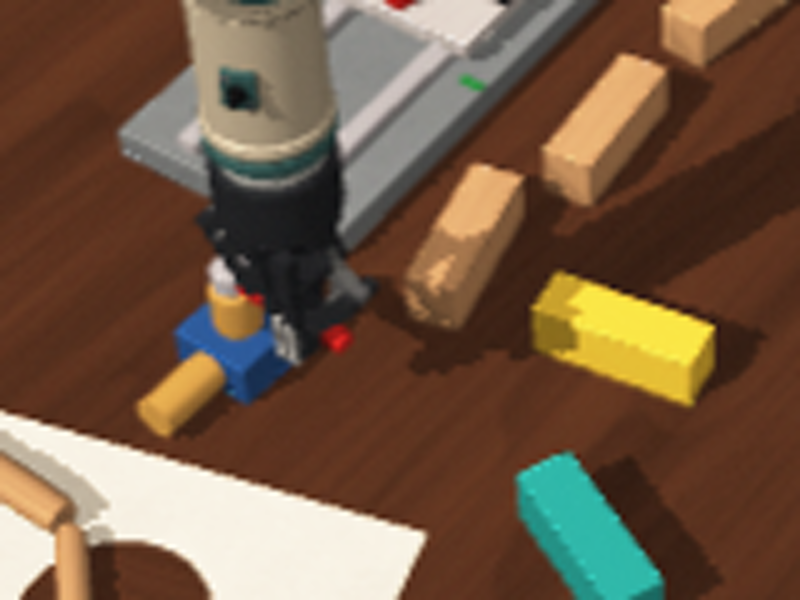

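```bash
python3 -m creep '0 -0.7 0 0 0 0 1;0 -0.8 0 0 0 0 1;0 -0.8 -1 0 0 0 1;0 -0.8 -2 0 0 0 1;0 -0.8 -3 0 0 0 1;0.5 0 -3.5 0 0 -7 0.5;1 1 -3.5 0 0 -14 0.5;1.5 2 -3.5 0 0 -21 0.5;2 3 -3.5 0 0 -28 0.5;2 3 -3.5 0 0 -35 0.5'; python3 - <<'E'
from h import *
st();go(608,51.5,150,92.8)
d=cam("side");save(d,"pics/v4.png",(190,210,350,330),5)
E
```

```text
clock: 6.43
eef_pos: [509.8, 218.7, 210.1]
tool_rot: [3.135, 0.005, 0.598]
force: [-0.7, -1.7, -1.1]
width: 42.6
6.43 [509.8 218.7 210.1] [179.6   0.3  34.3] F [-0.7 -1.7 -1.1] w 42.6 q [-0.1   0.57 -0.54  1.8   0.37  0.89 -0.22]
shift [-0.317  4.828  1.533] turn [  0.18   0.43 -58.53] clock 6.43
```

View pics/v4.png

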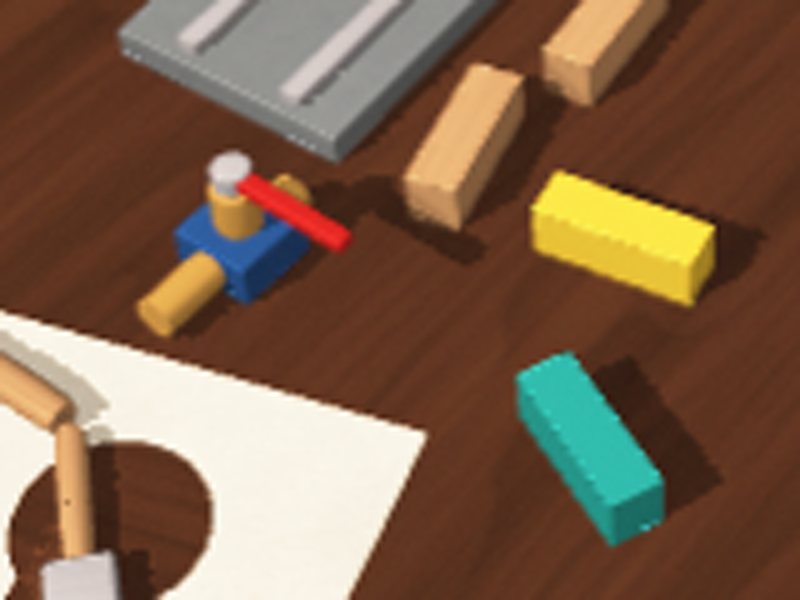

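```bash
python3 -m creep '-0.32 4.8 0 0 0 -58.5 0.5;-0.32 4.8 1.2 0 0 -58.5 0.5;-0.32 4.8 1.2 0 0 -58.5 0.5;-0.32 4.8 1.2 0 0 -58.5 0.5;-0.32 4.8 1.2 0 0 -58.5 0.5;-0.32 4.8 1.2 0 0 -58.5 0.5;-0.32 4.8 1.2 0 0 -58.5 0.5;-0.32 4.8 1.2 0 0 -58.5 0.5;-0.32 4.8 1.2 0 0 -58.5 0.5;-0.32 4.8 1.2 0 0 -58.5 0.5'; python3 -m creep '0 0 0 0 0 0 0.5;0 0 0 0 0 0 0.5'; python3 - <<'E'
from h import *
st();go(608,51.5,76,92.8)
d=cam("side");save(d,"pics/k1.png",(205,80,405,240),4)
print(p2w(d,[[190+.2*348,210+.2*241]],79))
E
```

```text
clock: 7.32
eef_pos: [604.3, 63.1, 162.5]
tool_rot: [-3.14, -0.0, 1.621]
force: [0.0, 0.1, 0.5]
width: 42.8
clock: 7.48
eef_pos: [604.9, 63.2, 163.0]
tool_rot: [-3.141, 0.0, 1.621]
force: [-0.5, -0.4, -0.3]
width: 42.8
7.48 [604.9  63.2 163. ] [-180.     0.    92.9] F [-0.5 -0.4 -0.3] w 42.8 q [ 0.31  0.76 -0.78  1.69  0.64  0.96  0.9 ]
shift [-0.296  0.064  2.175] turn [-0.02  0.03  0.09] clock 7.48
[[406.10741216 335.95478051  79.        ]]
```

View pics/k1.png

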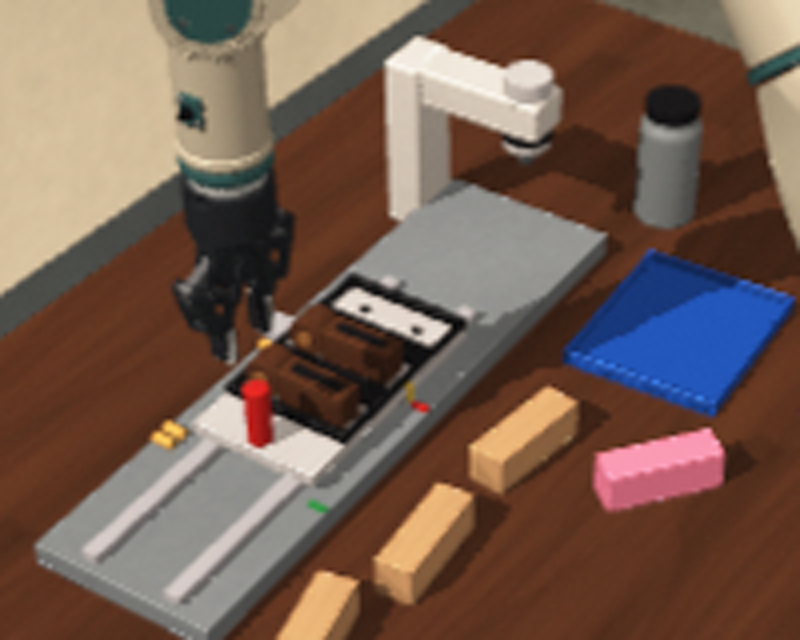

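```bash
python3 -m creep '-0.3 0.06 0.7 0 0 0 0.5;-0.3 0.06 1.4 0 0 0 0.5;-0.3 0.06 2.1 0 0 0 0.5;-0.3 0.06 2.1 0 0 0 0.5;-0.3 0.06 2.1 0 0 0 0.5'; python3 - <<'E'
from h import *
st()
d=cam("side");save(d,"pics/k2.png",(205,80,405,240),4)
E
```

```text
clock: 7.95
eef_pos: [607.2, 51.3, 78.3]
tool_rot: [-3.139, 0.0, 1.623]
force: [0.3, 0.1, -0.1]
width: 43.2
7.95 [607.2  51.3  78.3] [-179.8    0.    93. ] F [ 0.3  0.1 -0.1] w 43.2 q [ 0.28  0.87 -0.7   1.74  0.74  0.82  0.84]
```

View pics/k2.png

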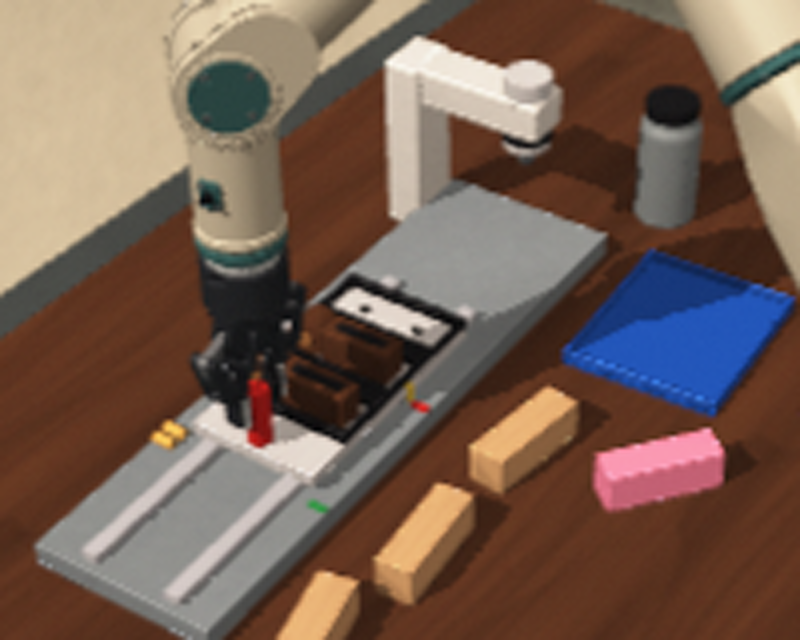

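```bash
python3 - <<'E'
from h import *
d=cam("side");s=ctrl.read_state();p=s["eef_pos"]
print((w2p(d,[p,p+[0,29,0],p-[0,29,0],[607.5,51.5,109],[607.5,51.5,47],[595,51.5,47]])-[205,80])*4)
save(d,"pics/k3.png",(240,150,300,195),12)
E
```

```text
[[254.56308938 408.64960288]
 [233.17207318 426.29591021]
 [275.54696857 391.34078849]
 [254.24777801 384.5119034 ]
 [259.15385896 437.47794414]
 [269.90734636 442.92623798]]
```

View pics/k3.png

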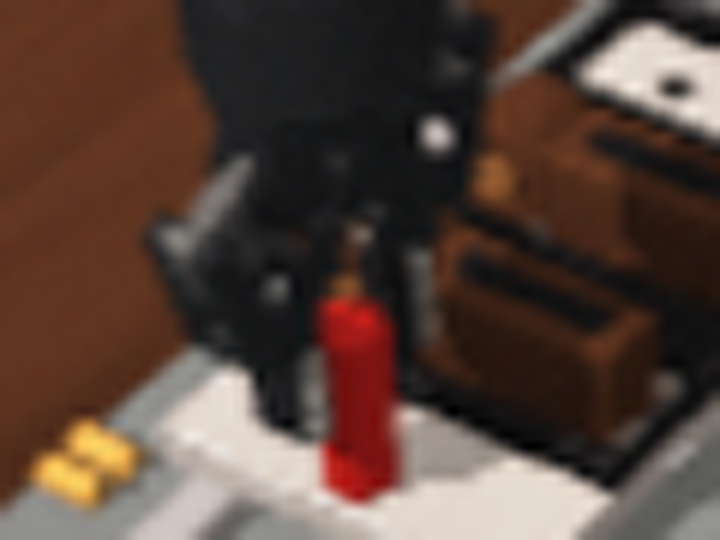

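```bash
python3 -m creep '0 -0.05 0 0 0 0 0.7;0 -0.05 0 0 0 0 1;0 -0.05 0 0 0 0 1;0 -0.05 0 0 0 0 1;0 -0.05 0 0 0 0 1;0 -0.05 0 0 0 0 1'; python3 - <<'E'
from h import *
st()
E
```

```text
clock: 8.55
eef_pos: [607.0, 52.1, 81.1]
tool_rot: [3.139, -0.001, 1.623]
force: [-1.3, 0.0, 6.4]
width: 22.3
8.55 [607.   52.1  81.1] [179.8  -0.   93. ] F [-1.3  0.   6.4] w 22.3 q [ 0.29  0.86 -0.71  1.75  0.74  0.82  0.84]
```

```bash
python3 -m creep '0.3 0 0 0 0 0 1;0.7 0 0 0 0 0 1;1.1 0 0 0 0 0 1;1.6 0 0 0 0 0 1;2.1 0 0 0 0 0 1;2.6 0 0 0 0 0 1;3.1 0 0 0 0 0 1;3.5 0 0 0 0 0 1;3.8 0 0 0 0 0 1;4 0 0 0 0 0 1';python3 -m creep '0 0 0 0 0 0 1;0 0 0 0 0 0 1;0 0 0 0 0 0 1'; python3 - <<'E'
from h import *
st()
d=cam("side");save(d,"pics/k4.png",(205,120,405,260),4)
E
```

```text
clock: 9.38
eef_pos: [599.3, 208.2, 81.1]
tool_rot: [3.139, 0.006, 1.621]
force: [-1.1, -4.0, 9.5]
width: 22.6
clock: 9.63
eef_pos: [599.1, 212.0, 81.1]
tool_rot: [3.138, -0.002, 1.623]
force: [-0.1, -0.7, 7.7]
width: 22.0
9.63 [599.1 212.   81.1] [ 1.798e+02 -1.000e-01  9.300e+01] F [-0.1 -0.7  7.7] w 22.0 q [ 0.01  0.89 -0.69  1.67  0.72  0.85  0.63]
```

View pics/k4.png

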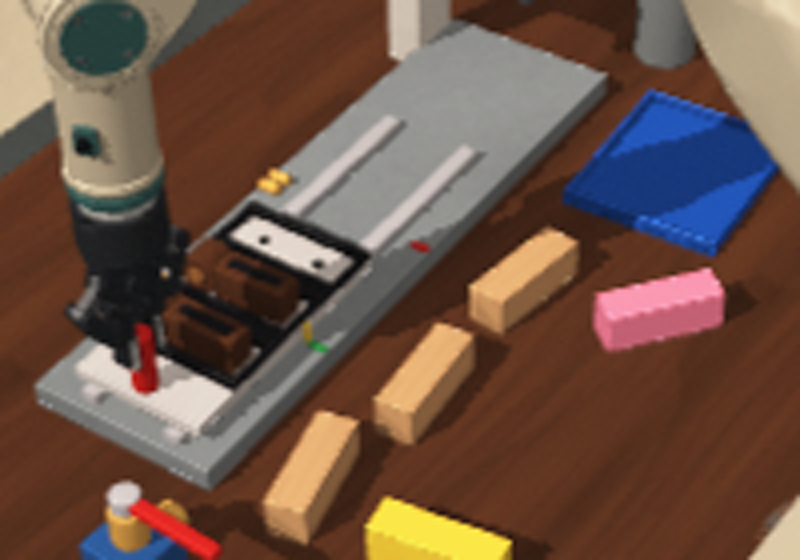

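```bash
python3 -m creep '0 0 0 0 0 0 0.5;0 0 0 0 0 0 0.45;0 0 0 0 0 0 0.45;0 0 -1.5 0 0 0 0.45;0 0 -2 0 0 0 0.45;-1 0 -2 0 0 0 0.45;-1.62 0.1 -2 0 0 0 0.45;-1.62 0.1 -2 0 0 0 0.45;-1.62 0.1 -2 0 0 0 0.45'; python3 - <<'E'
from h import *
st();go(603.5,147,62,92.9)
d=cam("side");save(d,"pics/k5.png",(205,120,405,260),4)
E
```

```text
clock: 10.43
eef_pos: [605.6, 143.4, 158.6]
tool_rot: [-3.141, 0.001, 1.619]
force: [-0.2, 0.3, 0.5]
width: 46.7
10.43 [605.6 143.4 158.6] [-1.80e+02  1.00e-01  9.27e+01] F [-0.2  0.3  0.5] w 46.7 q [ 0.16  0.78 -0.77  1.66  0.64  0.97  0.79]
shift [ 0.095 -0.048  2.416] turn [-0.02  0.08 -0.16] clock 10.43
```

View pics/k5.png

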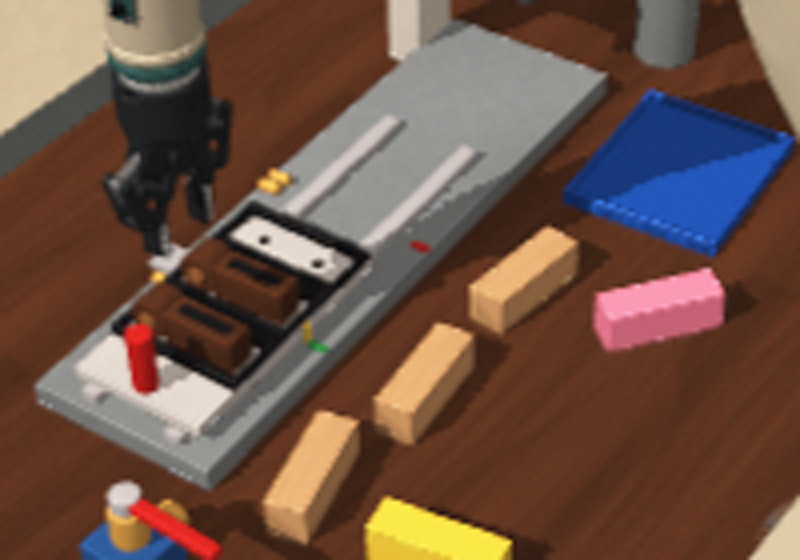

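```bash
python3 -m creep '0.1 -0.05 0.8 0 0 0 0.45;0.1 -0.05 1.6 0 0 0 0.45;0.1 -0.05 2.2 0 0 0 0.45;0.1 -0.05 2.4 0 0 0 0.45;0.1 -0.05 2.4 0 0 0 0.45;0.1 -0.05 2.4 0 0 0 0.45'; python3 - <<'E'
from h import *
st();go(603.5,147,62,92.9)
d=cam("side");save(d,"pics/k6.png",(220,160,300,220),9)
print((w2p(d,[[600,212,109],[610,212,109],[600,212,47]])-[205,120])*4+1.5)
E
```

```text
clock: 10.98
eef_pos: [602.2, 151.9, 63.1]
tool_rot: [-3.141, -0.001, 1.625]
force: [0.2, -0.6, 0.8]
width: 47.0
10.98 [602.2 151.9  63.1] [-179.9   -0.    93.1] F [ 0.2 -0.6  0.8] w 47.0 q [ 0.1   0.9  -0.68  1.72  0.75  0.81  0.69]
shift [-0.124  0.027  0.027] turn [-0.06 -0.04  0.22] clock 10.98
[[137.14975152 331.64847916]
 [128.20354846 326.80890491]
 [145.2967432  385.03836184]]
```

View pics/k6.png

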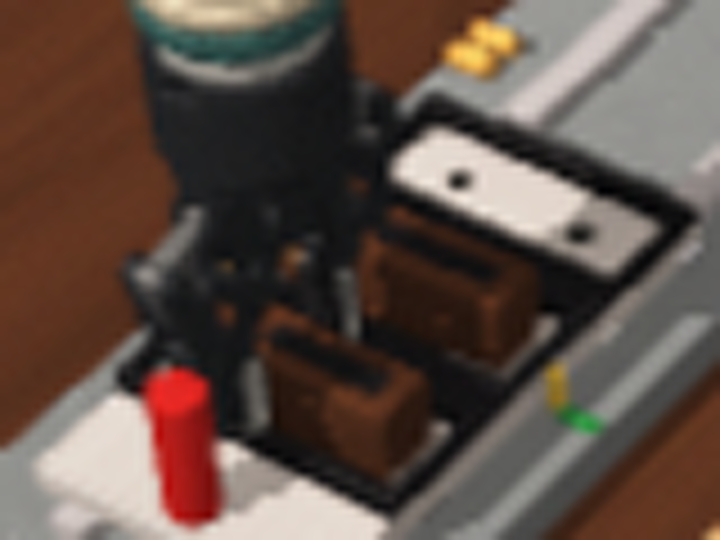

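```bash
python3 -m creep '-0.12 0.02 0.05 0 0 0 0.45;-0.12 0.02 0.05 0 0 0 0.6;-0.12 0.02 0.05 0 0 0 1;-0.12 0.02 0.05 0 0 0 1;-0.12 0.02 0.05 0 0 0 1;-0.12 0.02 0.05 0 0 0 1;-0.12 0.02 0.05 0 0 0 1'; python3 - <<'E'
from h import *
st()
E
```

```text
clock: 11.62
eef_pos: [604.4, 145.5, 61.2]
tool_rot: [3.141, -0.0, 1.623]
force: [1.2, 0.9, 2.0]
width: 28.8
11.62 [604.4 145.5  61.2] [180.  -0.  93.] F [1.2 0.9 2. ] w 28.8 q [ 0.11  0.9  -0.68  1.72  0.75  0.8   0.7 ]
```

```bash
python3 -m creep '0 0 -0.8 0 0 0 1;0 0 -1.7 0 0 0 1;0 0 -2.6 0 0 0 1;0 0 -3 0 0 0 1;0 0 -3 0 0 0 1'; python3 - <<'E'
from h import *
st();go(411,-388,170,95.5)
d=cam("side");save(d,"pics/k7.png",(205,80,405,240),4)
d=cam("top"); print(p2w(d,[[490,160]],140), p2w(d,[[482,172]],10))
E
```

```text
clock: 12.03
eef_pos: [606.1, 147.0, 185.3]
tool_rot: [3.135, -0.002, 1.623]
force: [0.6, -0.3, 0.5]
width: 28.8
12.03 [606.1 147.  185.3] [ 1.796e+02 -1.000e-01  9.300e+01] F [ 0.6 -0.3  0.5] w 28.8 q [ 0.17  0.75 -0.79  1.64  0.61  1.01  0.81]
shift [-13.103  -5.571   0.314] turn [ 0.41 -0.12 -2.51] clock 12.03
[[ 534.53804863 -502.96902825  140.        ]] [[ 518.31602341 -523.0150564    10.        ]]
```

View pics/k7.png

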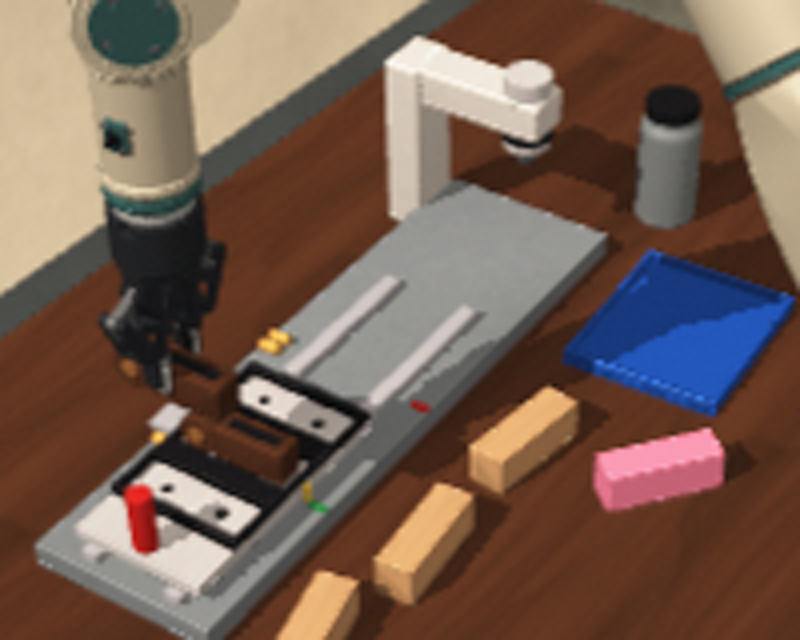

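```bash
python3 -m creep '-13.1 -5.6 0 0 0 -2.5 1;-13.1 -5.6 0 0 0 -2.5 1;-13.1 -5.6 0 0 0 -2.5 1;-13.1 -5.6 0 0 0 -2.5 1;-13.1 -5.6 0 0 0 -2.5 1;-13.1 -5.6 0 0 0 -2.5 1;-13.1 -5.6 0 0 0 -2.5 1;-13.1 -5.6 0 0 0 -2.5 1;-13.1 -5.6 0 0 0 -2.5 1;-13.1 -5.6 0 0 0 -2.5 1'; python3 -m creep '0 0 0 0 0 0 1'; python3 - <<'E'
from h import *
st();go(411,-388,120,95.5)
E
```

```text
clock: 12.97
eef_pos: [457.9, -247.2, 179.1]
tool_rot: [-3.138, -0.002, 1.667]
force: [0.6, 0.0, 0.0]
width: 29.1
clock: 13.05
eef_pos: [453.8, -255.9, 177.6]
tool_rot: [-3.132, 0.003, 1.652]
force: [-1.4, -1.6, -2.3]
width: 28.9
13.05 [ 453.8 -255.9  177.6] [-179.5    0.2   94.7] F [-1.4 -1.6 -2.3] w 28.9 q [ 1.01  0.65 -0.86  1.91  0.65  0.89  1.47]
shift [-3.202 -1.322  1.462] turn [-0.54  0.15 -0.83] clock 13.05
```

```bash
python3 -m creep '-1 -0.4 0 0 0 -0.8 1;-2 -0.8 0 0 0 -0.8 1;-3 -1.2 0 0 0 -0.8 1;-3.2 -1.3 0.5 0 0 -0.8 1;-3.2 -1.3 1.4 0 0 -0.8 1;-3.2 -1.3 1.4 0 0 -0.8 1;-3.2 -1.3 1.4 0 0 -0.8 1;-3.2 -1.3 1.4 0 0 -0.8 1'; python3 - <<'E'
from h import *
st();go(411,-388,22,95.5)
d=cam("side");save(d,"pics/t1.png",(305,80,465,200),5)
E
```

```text
clock: 13.72
eef_pos: [421.7, -376.5, 125.3]
tool_rot: [3.141, -0.002, 1.683]
force: [-0.2, 0.4, -0.2]
width: 28.9
13.72 [ 421.7 -376.5  125.3] [ 1.80e+02 -1.00e-01  9.64e+01] F [-0.2  0.4 -0.2] w 28.9 q [ 1.18  0.78 -0.81  1.84  0.74  0.86  1.68]
shift [-0.259 -0.3    2.581] turn [ 0.02 -0.09  0.91] clock 13.72
```

View pics/t1.png

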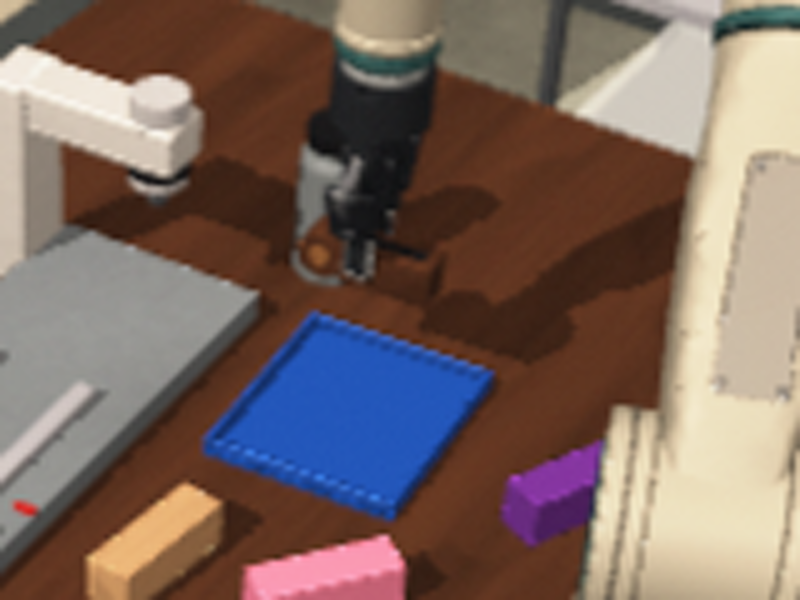

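```bash
python3 -m creep '-0.26 -0.3 0.8 0 0 0.9 1;-0.26 -0.3 1.6 0 0 0.9 1;-0.26 -0.3 2.2 0 0 0.9 1;-0.26 -0.3 2.2 0 0 0.9 1;-0.26 -0.3 2.2 0 0 0.9 1;-0.26 -0.3 2.2 0 0 0.9 1'; python3 - <<'E'
from h import *
st();go(411,-388,20.5,95.5)
E
```

```text
clock: 14.27
eef_pos: [412.2, -389.8, 39.2]
tool_rot: [3.139, 0.002, 1.666]
force: [0.6, 0.2, -0.7]
width: 28.8
14.27 [ 412.2 -389.8   39.2] [1.798e+02 1.000e-01 9.550e+01] F [ 0.6  0.2 -0.7] w 28.8 q [ 1.14  0.89 -0.7   1.88  0.88  0.7   1.58]
shift [ 0.048 -0.027  0.468] turn [ 0.17  0.11 -0.05] clock 14.27
```

```bash
python3 -m creep '0.05 0 0.25 0 0 0 1;0.05 0 0.46 0 0 0 1;0.05 0 0.46 0 0 0 1;0.05 0 0.46 0 0 0 1'; python3 -m creep '0 0 0 0 0 0 0.5;0 0 0 0 0 0 0.45;0 0 0 0 0 0 0.45;0 0 -1 0 0 0 0.45;0 0 -2 0 0 0 0.45;0 0 -3 0 0 0 0.45;0 0 -4 0 0 0 0.45'; python3 - <<'E'
from h import *
st();go(607,77,185,92.9)
d=cam("side");save(d,"pics/t2.png",(305,80,465,200),5)
E
```

```text
clock: 14.6
eef_pos: [410.5, -387.8, 18.8]
tool_rot: [3.141, 0.001, 1.665]
force: [-0.1, -0.2, 2.2]
width: 28.8
clock: 15.18
eef_pos: [409.5, -387.2, 180.1]
tool_rot: [-3.141, -0.001, 1.665]
force: [0.9, -1.0, -0.8]
width: 46.9
15.18 [ 409.5 -387.2  180.1] [-1.80e+02 -1.00e-01  9.54e+01] F [ 0.9 -1.  -0.8] w 46.9 q [ 1.24  0.71 -0.87  1.8   0.66  0.95  1.75]
shift [11.087  6.01  -0.113] turn [-0.03 -0.06  2.51] clock 15.18
```

View pics/t2.png

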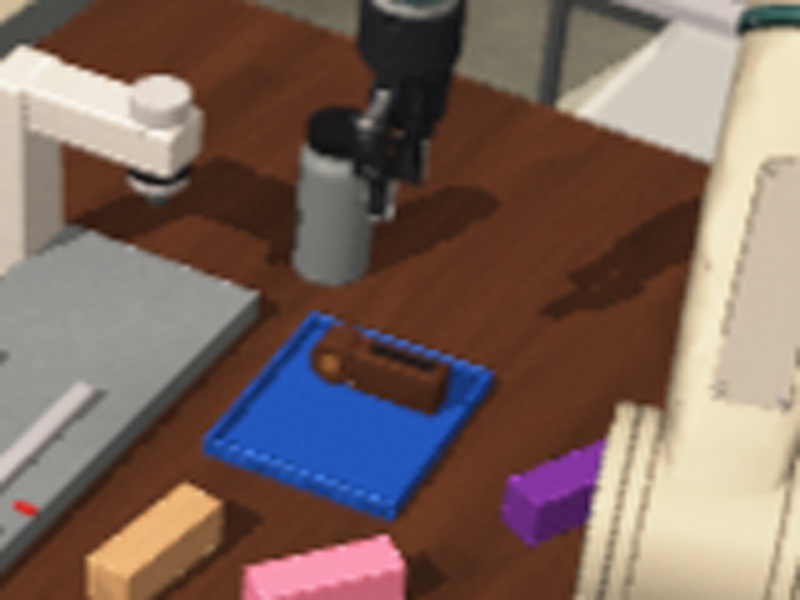

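Scroll 1 lies flat in the tray (about pixel 385,370 of the crop). Now the second, in the middle pocket.

```bash
python3 -m creep '11.1 6 0 0 0 2.5 0.45;11.1 6 0 0 0 2.5 0.45;11.1 6 0 0 0 2.5 0.45;11.1 6 0 0 0 2.5 0.45;11.1 6 0 0 0 2.5 0.45;11.1 6 0 0 0 2.5 0.45;11.1 6 0 0 0 2.5 0.45;11.1 6 0 0 0 2.5 0.45;11.1 6 0 0 0 2.5 0.45;11.1 6 0 0 0 2.5 0.45'; python3 -m creep '0 0 0 0 0 0 0.45'; python3 - <<'E'
from h import *
st();go(607,77,110,92.9)
E
```

```text
clock: 16.07
eef_pos: [573.1, -2.4, 178.5]
tool_rot: [-3.141, 0.0, 1.621]
force: [0.7, -0.4, 0.1]
width: 47.6
clock: 16.15
eef_pos: [575.5, 7.8, 180.0]
tool_rot: [3.136, -0.009, 1.634]
force: [-0.2, 0.9, 0.9]
width: 47.0
16.15 [575.5   7.8 180. ] [179.7  -0.5  93.6] F [-0.2  0.9  0.9] w 47.0 q [ 0.44  0.7  -0.82  1.77  0.62  0.93  1.  ]
shift [1.661 0.884 1.771] turn [ 0.34 -0.49  0.7 ] clock 16.15
```

```bash
python3 -m creep '1 0.5 0.5 0 0 0.5 0.45;1.6 0.8 1.5 0 0 0.5 0.45;1.6 0.8 1.5 0 0 0.5 0.45;1.6 0.8 1.5 0 0 0.5 0.45;1.6 0.8 1.5 0 0 0.5 0.45'; python3 - <<'E'
from h import *
st();go(606.5,77,61,92.9)
E
```

```text
clock: 16.57
eef_pos: [600.8, 60.7, 118.1]
tool_rot: [-3.14, 0.001, 1.613]
force: [-0.6, 0.6, 0.2]
width: 46.8
16.57 [600.8  60.7 118.1] [-179.9    0.    92.4] F [-0.6  0.6  0.2] w 46.8 q [ 0.29  0.81 -0.74  1.74  0.69  0.87  0.85]
shift [0.402 0.163 1.426] turn [-0.12  0.05 -0.48] clock 16.57
```

```bash
python3 -m creep '0.4 0.16 0.3 0 0 -0.5 0.45;0.4 0.16 0.3 0 0 -0.5 0.45;0.4 0.16 0.3 0 0 -0.5 0.45;0.4 0.16 0.3 0 0 -0.5 0.45'; python3 - <<'E'
from h import *
st();go(606.5,77,61,92.9)
E
```

```text
clock: 16.9
eef_pos: [607.4, 75.7, 107.7]
tool_rot: [3.141, 0.001, 1.619]
force: [0.2, 0.5, -0.8]
width: 46.7
16.9 [607.4  75.7 107.7] [1.80e+02 1.00e-01 9.28e+01] F [ 0.2  0.5 -0.8] w 46.7 q [ 0.26  0.83 -0.73  1.72  0.7   0.87  0.83]
shift [ 0.035 -0.023  1.167] turn [ 0.05  0.07 -0.12] clock 16.9
```

```bash
python3 -m creep '0 0 0.6 0 0 0 0.45;0 0 1.1 0 0 0 0.45;0 0 1.15 0 0 0 0.45;0 0 1.15 0 0 0 0.45;0 0 1.15 0 0 0 1;0 0 1.15 0 0 0 1;0 0 1.15 0 0 0 1;0 0 1.15 0 0 0 1;0 0 1.15 0 0 0 1'; python3 - <<'E'
from h import *
st()
d=cam("side");save(d,"pics/k8.png",(220,150,300,210),9)
E
```

```text
clock: 17.65
eef_pos: [608.4, 77.7, 62.3]
tool_rot: [3.139, 0.0, 1.621]
force: [-1.6, -1.1, 6.3]
width: 28.9
17.65 [608.4  77.7  62.3] [179.8   0.   92.9] F [-1.6 -1.1  6.3] w 28.9 q [ 0.23  0.89 -0.68  1.74  0.76  0.79  0.79]
```

View pics/k8.png

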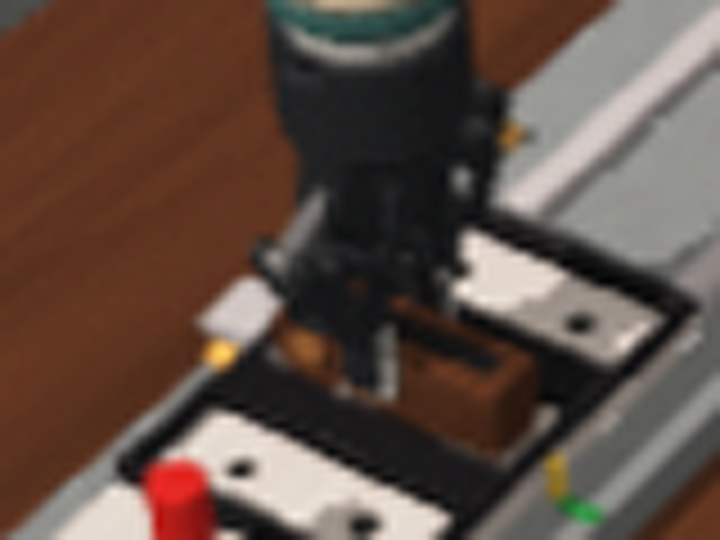

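```bash
python3 -m creep '0 0 -0.8 0 0 0 1;0 0 -1.7 0 0 0 1;0 0 -2.6 0 0 0 1;-1 -0.5 -3 0 0 -2.5 1;-2 -1 -3 0 0 -2.5 1;-3 -1.5 -3 0 0 -2.5 1;-4 -2 -3 0 0 -2.5 1;-5 -2.5 -3 0 0 -2.5 1;-6 -3 -3 0 0 -2.5 1;-6 -3 -3 0 0 -2.5 1'; python3 -m creep '0 0 0 0 0 0 1'; python3 - <<'E'
from h import *
st();go(403,-305,150,95.5)
E
```

```text
clock: 18.53
eef_pos: [496.2, -174.1, 180.3]
tool_rot: [-3.138, 0.004, 1.659]
force: [0.1, -0.2, -1.1]
width: 28.7
clock: 18.62
eef_pos: [496.1, -175.0, 180.0]
tool_rot: [-3.137, 0.004, 1.656]
force: [-0.3, -0.3, -0.6]
width: 29.0
18.62 [ 496.1 -175.   180. ] [-179.8    0.2   94.9] F [-0.3 -0.3 -0.6] w 29.0 q [ 0.83  0.65 -0.85  1.9   0.64  0.89  1.31]
shift [-3.038 -2.592  0.772] turn [-0.24  0.22 -0.65] clock 18.62
```

```bash
python3 -m creep '-1 -0.8 0 0 0 0 1;-2 -1.7 0 0 0 0 1;-2.6 -2.2 0.5 0 0 0 1;-3 -2.6 1 0 0 -0.6 1;-3 -2.6 1.5 0 0 -0.6 1;-3 -2.6 1.5 0 0 -0.6 1;-3 -2.6 1.5 0 0 -0.6 1;-3 -2.6 1.5 0 0 -0.6 1'; python3 - <<'E'
from h import *
st();go(403,-305,21,95.5)
E
```

```text
clock: 19.28
eef_pos: [409.5, -295.9, 121.9]
tool_rot: [3.138, 0.0, 1.678]
force: [-0.1, 0.7, -0.2]
width: 28.7
19.28 [ 409.5 -295.9  121.9] [179.8   0.   96.1] F [-0.1  0.7 -0.2] w 28.7 q [ 1.09  0.71 -0.8   2.01  0.76  0.74  1.5 ]
shift [-0.208 -0.194  2.523] turn [0.18 0.01 0.65] clock 19.28
```

```bash
python3 -m creep '-0.2 -0.2 0.8 0 0 0.6 1;-0.2 -0.2 1.6 0 0 0.6 1;-0.2 -0.2 2.1 0 0 0.6 1;-0.2 -0.2 2.1 0 0 0.6 1;-0.2 -0.2 2.1 0 0 0.6 1;-0.2 -0.2 2.1 0 0 0.6 1'; python3 - <<'E'
from h import *
st();go(403,-305,20.5,95.5)
E
```

```text
clock: 19.78
eef_pos: [402.4, -305.7, 38.5]
tool_rot: [3.138, 0.001, 1.667]
force: [-0.1, -0.4, -0.7]
width: 28.9
19.78 [ 402.4 -305.7   38.5] [1.798e+02 1.000e-01 9.550e+01] F [-0.1 -0.4 -0.7] w 28.9 q [ 1.01  0.83 -0.65  2.05  0.94  0.58  1.36]
shift [0.016 0.014 0.449] turn [ 0.19  0.08 -0.  ] clock 19.78
```

```bash
python3 -m creep '0 0 0.25 0 0 0 1;0 0 0.45 0 0 0 1;0 0 0.45 0 0 0 1;0 0 0.45 0 0 0 0.5;0 0 0.45 0 0 0 0.45;0 0 0.45 0 0 0 0.45;0 0 -0.5 0 0 0 0.45;0 0 -1.5 0 0 0 0.45;0 0 -2.5 0 0 0 0.45;0 0 -3 0 0 0 0.45'; python3 -m creep '0 0 0 0 0 0 0.4'; python3 - <<'E'
from h import *
st();go(432,-113,160,-4.9)
d=cam("side");save(d,"pics/t3.png",(245,80,445,220),4)
E
```

```text
clock: 20.62
eef_pos: [401.7, -306.3, 160.2]
tool_rot: [3.138, 0.002, 1.665]
force: [1.0, -0.4, 0.2]
width: 46.8
clock: 20.7
eef_pos: [402.7, -307.3, 160.8]
tool_rot: [3.135, 0.005, 1.664]
force: [0.3, -0.5, -0.2]
width: 51.0
20.7 [ 402.7 -307.3  160.8] [179.6   0.3  95.4] F [ 0.3 -0.5 -0.2] w 51.0 q [ 1.15  0.66 -0.85  1.98  0.69  0.81  1.57]
shift [4.768e+00 1.183e+00 2.000e-03] turn [  0.09   0.49 -79.75] clock 20.7
```

View pics/t3.png

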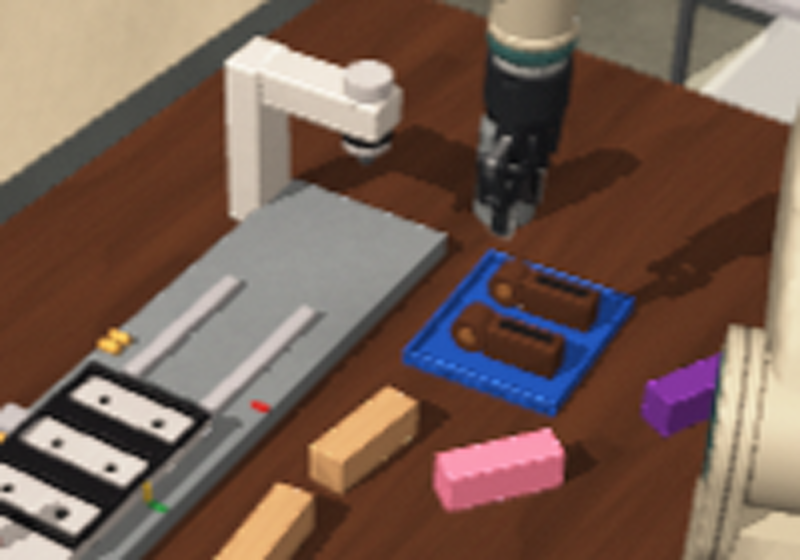

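```bash
python3 -m creep '0.5 0.1 0 0 0 50 0.3;1 0.2 0 0 0 50 0.3;1.5 0.3 0 0 0 50 0.3;2 0.5 0 0 0 50 0.3;2.5 0.6 0 0 0 50 0.3;3 0.7 0 0 0 50 0.3;3.5 0.9 0 0 0 50 0.3;4 1 0 0 0 100 0.3;4.5 1.1 0 0 0 100 0.3;4.8 1.2 0 0 0 100 0.3'; python3 - <<'E'
from h import *
st();go(432,-113,160,-4.9)
E
```

```text
clock: 21.58
eef_pos: [428.8, -108.3, 155.5]
tool_rot: [-3.14, 0.002, 0.413]
force: [-0.1, 0.4, 0.1]
width: 60.1
21.58 [ 428.8 -108.3  155.5] [-1.799e+02  1.000e-01  2.370e+01] F [-0.1  0.4  0.1] w 60.1 q [ 0.53  0.5  -0.48  2.14  0.41  0.59  0.17]
shift [ 0.027  0.139 -0.113] turn [-0.08  0.13 28.56] clock 21.58
```

```bash
python3 -m creep '0 0.1 0 0 0 28.5 0.3;0 0.1 0 0 0 28.5 0.3;0 0.1 0 0 0 28.5 0.3;0 0.1 0 0 0 28.5 0.3;0 0.1 0 0 0 28.5 0.3;0 0.1 0 0 0 28.5 0.3'; python3 - <<'E'
from h import *
st();go(432,-113,25,-4.9)
d=cam("side");save(d,"pics/b2.png",(265,140,385,230),6)
P=np.array([[55,18],[55,-18],[-55,-18],[-55,18]]);a=np.radians(85.1)
W=P@np.array([[np.cos(a),np.sin(a)],[-np.sin(a),np.cos(a)]])+[432,-112.8]
print((w2p(d,np.c_[W,[40]*4])-[265,140])*6+2.5)
E
```

```text
clock: 22.08
eef_pos: [430.8, -114.1, 155.8]
tool_rot: [3.141, 0.002, -0.077]
force: [-0.5, -0.3, -0.1]
width: 59.8
22.08 [ 430.8 -114.1  155.8] [ 1.8e+02  1.0e-01 -4.4e+00] F [-0.5 -0.3 -0.1] w 59.8 q [ 0.44  0.48 -0.34  2.14  0.29  0.57 -0.19]
shift [ 0.035 -0.031  3.269] turn [0.02 0.11 0.5 ] clock 22.08
[[394.35596916 332.87577027]
 [348.06806286 306.42171433]
 [463.69016578 216.13941994]
 [509.54322085 240.86541867]]
```

View pics/b2.png

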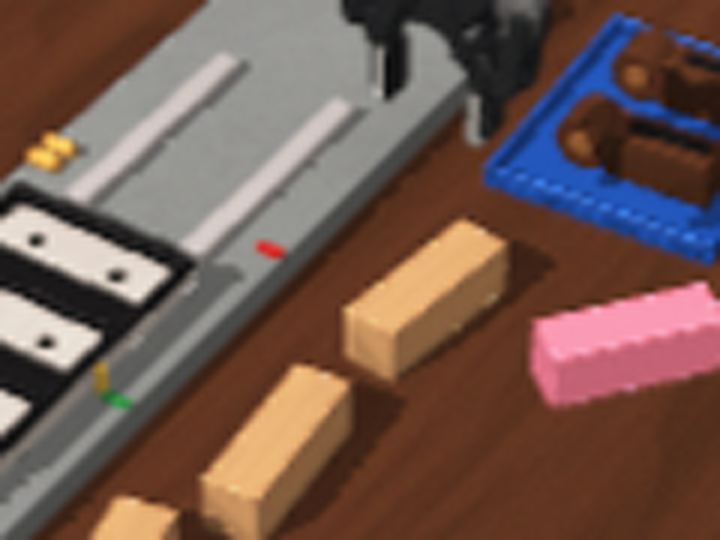

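```bash
python3 -m creep '0.03 0 1 0 0 0.5 0.3;0.03 0 2 0 0 0.5 0.3;0.03 0 3 0 0 0.5 0.3;0.03 0 3.45 0 0 0.5 0.3;0.03 0 3.45 0 0 0.5 0.3;0.03 0 3.45 0 0 0.5 0.3'; python3 - <<'E'
from h import *
st();go(432,-113,16,-4.9)
E
```

```text
clock: 22.63
eef_pos: [431.3, -113.7, 16.5]
tool_rot: [-3.14, 0.004, -0.086]
force: [-0.0, 0.0, 0.0]
width: 60.0
22.63 [ 431.3 -113.7   16.5] [-179.9    0.2   -4.9] F [-0.  0.  0.] w 60.0 q [ 0.35  0.76 -0.22  2.22  0.71  0.24 -0.6 ]
shift [ 0.017 -0.019  0.014] turn [-0.1   0.23 -0.03] clock 22.63
```

```bash
python3 -m creep '0 0 0 0 0 0 0.6;0 0 0 0 0 0 1;0 0 0 0 0 0 1;0 0 0 0 0 0 1;0 0 0 0 0 0 1;0 0 0 0 0 0 1;0 0 -0.6 0 0 0 1;0 0 -1.2 0 0 0 1;0 0 -1.2 0 0 0 1'; python3 - <<'E'
from h import *
st();go(590,7,150,92.9);go(610.5,7.3,110,92.9)
d=cam("side");save(d,"pics/b3.png",(265,140,385,230),6)
E
```

```text
clock: 23.38
eef_pos: [434.5, -114.5, 69.5]
tool_rot: [3.141, -0.005, -0.089]
force: [0.5, 0.4, -1.7]
width: 34.8
23.38 [ 434.5 -114.5   69.5] [180.   -0.3  -5.1] F [ 0.5  0.4 -1.7] w 34.8 q [ 0.45  0.66 -0.36  2.2   0.63  0.38 -0.53]
shift [ 3.612 -3.37  -1.995] turn [-0.2  -0.25 81.99] clock 23.38
shift [ 4.117 -3.424 -0.993] turn [-0.2  -0.25 81.99] clock 23.38
```

View pics/b3.png

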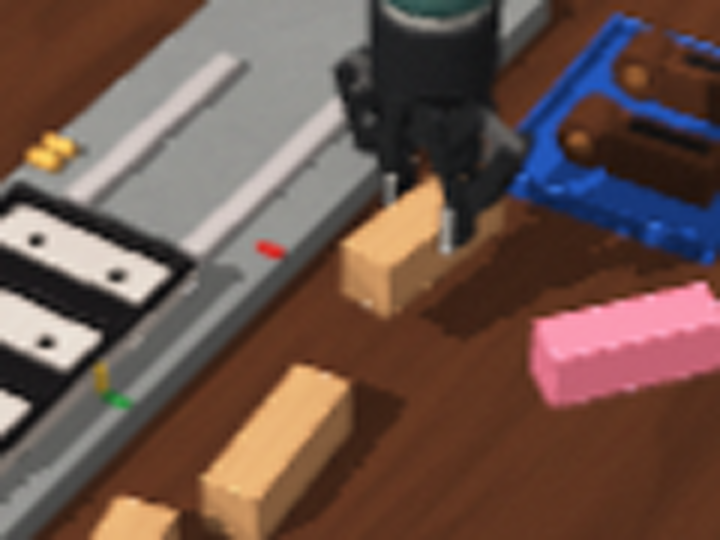

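```bash
python3 -m creep '0 0 -1 0 0 0 1;0 0 -2 0 0 -7 1;1 -1 -2 0 0 -14 1;2 -2 -2 0 0 -21 1;3 -2.5 -2 0 0 -28 1;3.6 -3 -2 0 0 -35 1;4 -3.4 -2 0 0 -42 1;4 -3.4 -2 0 0 -49 1;4 -3.4 -2 0 0 -56 1;4 -3.4 -2 0 0 -63 1'; python3 - <<'E'
from h import *
st();go(610.5,7.3,110,92.8)
E
```

```text
clock: 24.27
eef_pos: [603.9, 7.8, 144.8]
tool_rot: [-3.14, 0.001, 1.018]
force: [-0.6, 0.7, -0.5]
width: 34.7
24.27 [603.9   7.8 144.8] [-1.799e+02  1.000e-01  5.830e+01] F [-0.6  0.7 -0.5] w 34.7 q [ 0.42  0.8  -0.82  1.72  0.7   0.95  0.34]
shift [0.076 0.149 0.869] turn [-1.200e-01  2.000e-02 -3.448e+01] clock 24.27
```

```bash
python3 -m creep '0 0.1 0 0 0 -34.5 1;0.07 0.15 0 0 0 -34.5 1;0.07 0.15 0 0 0 -34.5 1;0.07 0.15 0 0 0 -34.5 1;0.07 0.15 0 0 0 -34.5 1;0.07 0.15 0.5 0 0 -34.5 1;0.07 0.15 0.5 0 0 -34.5 1;0.07 0.15 0.5 0 0 -34.5 1'; python3 - <<'E'
from h import *
st();go(610.3,7.3,64,92.8)
d=cam("side");save(d,"pics/b4.png",(225,100,345,190),6)
s=ctrl.read_state();p=s["eef_pos"];a=np.radians(2.8);ux=np.array([np.cos(a),np.sin(a),0]);uy=np.array([-np.sin(a),np.cos(a),0])
b=p-[0,0,16]
print((w2p(d,[b+ux*i*55+uy*j*18+[0,0,40] for i in(1,-1) for j in(1,-1)])-[225,100])*6+2.5)
c=np.array([610.3,7.3,57])
print("pocket inner",(w2p(d,[c+ux*i*61+uy*j*22 for i in(1,-1) for j in(1,-1)])-[225,100])*6+2.5)
E
```

```text
clock: 24.93
eef_pos: [609.4, 5.7, 124.7]
tool_rot: [-3.138, 0.001, 1.612]
force: [0.2, -0.0, -1.2]
width: 34.9
24.93 [609.4   5.7 124.7] [-179.8    0.    92.4] F [ 0.2 -0.  -1.2] w 34.9 q [ 0.47  0.88 -0.94  1.71  0.83  1.    0.83]
shift [0.041 0.031 1.516] turn [-0.23  0.03 -0.42] clock 24.93
[[212.11231719 347.60557689]
 [249.5774711  316.05191562]
 [364.14368891 412.24458702]
 [400.66371334 379.05890089]]
pocket inner [[211.33055932 469.15983005]
 [255.46715343 430.22673654]
 [374.48694687 541.96711223]
 [417.42273144 500.87169427]]
```

View pics/b4.png

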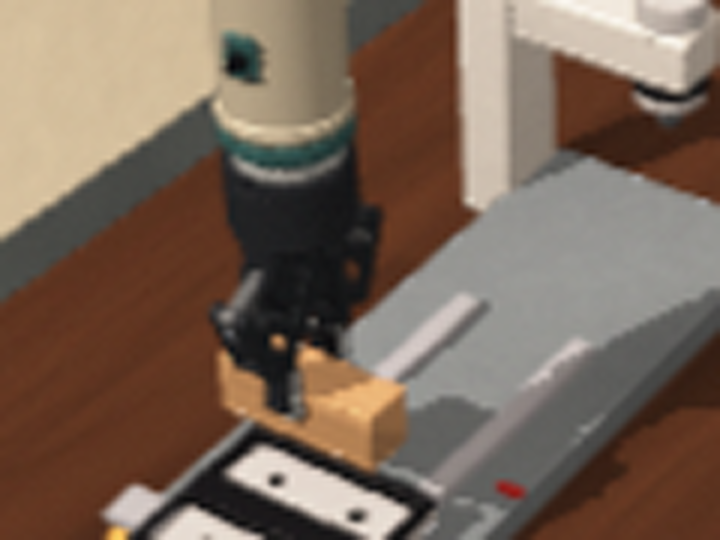

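```bash
python3 -m creep '0.04 0.03 0.5 0 0 -0.4 1;0.04 0.03 1 0 0 -0.4 1;0.04 0.03 1 0 0 -0.4 1;0.04 0.03 1 0 0 -0.4 1;0.04 0.03 1 0 0 -0.4 1'; python3 - <<'E'
from h import *
st();go(610.3,7.3,64,92.8)
E
```

```text
clock: 25.4
eef_pos: [612.5, 8.3, 87.8]
tool_rot: [3.14, -0.0, 1.62]
force: [-0.5, 0.1, 0.0]
width: 34.7
25.4 [612.5   8.3  87.8] [179.9  -0.   92.8] F [-0.5  0.1  0. ] w 34.7 q [ 0.45  0.93 -0.9   1.73  0.89  0.95  0.8 ]
shift [-0.022 -0.058  0.595] turn [ 0.09 -0.02 -0.  ] clock 25.4
```

```bash
python3 -m creep '-0.02 -0.05 0.1 0 0 0 1;-0.02 -0.05 0.3 0 0 0 1;-0.02 -0.05 0.5 0 0 0 1;-0.02 -0.05 0.57 0 0 0 1;-0.02 -0.05 0.57 0 0 0 1;-0.02 -0.05 0.57 0 0 0 1'; python3 - <<'E'
from h import *
st();go(610.3,7.3,63,92.8)
d=cam("side");save(d,"pics/b5.png",(225,130,345,220),6)
E
```

```text
clock: 25.9
eef_pos: [610.3, 6.7, 66.2]
tool_rot: [3.14, 0.002, 1.619]
force: [-5.5, -2.3, 19.5]
width: 34.8
25.9 [610.3   6.7  66.2] [1.799e+02 1.000e-01 9.280e+01] F [-5.5 -2.3 19.5] w 34.8 q [ 0.44  0.95 -0.88  1.75  0.92  0.91  0.77]
shift [0.016 0.    0.081] turn [ 0.08  0.11 -0.03] clock 25.9
```

View pics/b5.png

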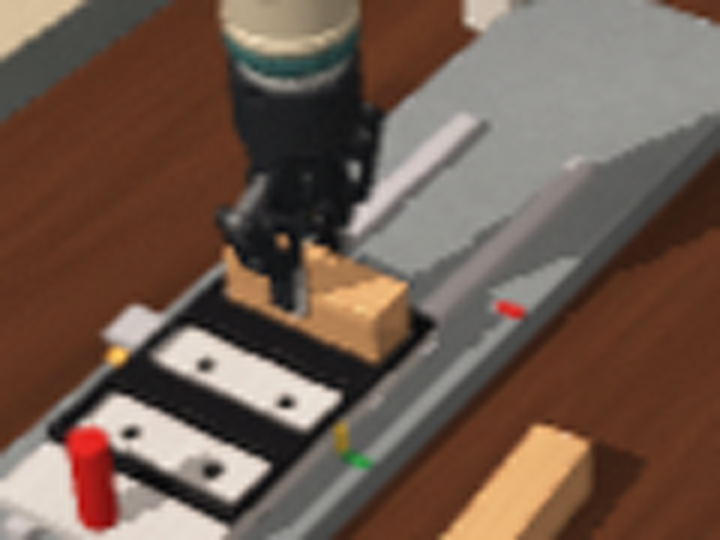

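```bash
python3 -m creep '0 0 0 0 0 0 0.5;0 0 0 0 0 0 0.45;0 0 0 0 0 0 0.45;0 0 0 0 0 0 0.45;0 0 -1 0 0 0 0.45;0 0 -2 0 0 0 0.45;0 0 -2.5 0 0 0 0.45'; python3 - <<'E'
from h import *
st();go(426,47.5,160,7.6)
d=cam("side");save(d,"pics/b6.png",(225,130,345,220),6)
E
```

```text
clock: 26.53
eef_pos: [611.3, 8.2, 167.2]
tool_rot: [3.138, -0.002, 1.62]
force: [1.0, 0.0, -0.0]
width: 47.2
26.53 [611.3   8.2 167.2] [ 1.798e+02 -1.000e-01  9.280e+01] F [ 1.  0. -0.] w 47.2 q [ 0.49  0.83 -0.98  1.68  0.78  1.06  0.88]
shift [ 1.209 -4.579  0.165] turn [ 0.1  -0.25 85.23] clock 26.53
```

View pics/b6.png

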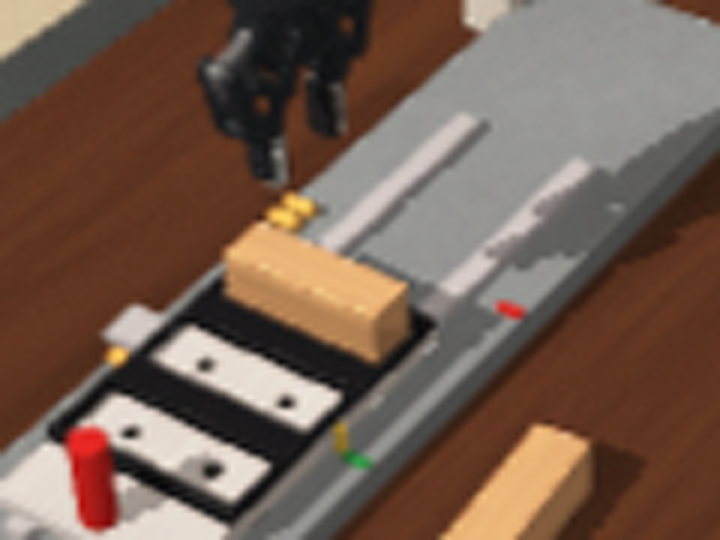

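```bash
cat > chk.py <<'E'
from h import *
def proj(d,c,z0,yaw,off,s,h=40,l=55,w=18):
    a=np.radians(yaw);ux=np.array([np.cos(a),np.sin(a),0]);uy=np.array([-np.sin(a),np.cos(a),0]);c=np.array([c[0],c[1],z0])
    P=[c+ux*i*l+uy*j*w+[0,0,k] for k in(h,0) for i,j in((1,1),(1,-1),(-1,-1),(-1,1))]
    return ((w2p(d,P)-off)*s+(s-1)/2).round(0).astype(int)
E
python3 - <<'E'
from chk import *
d=cam("side")
for z in(47,57): print(z,proj(d,(610.3,7.3),z,2.8,[225,130],6).tolist())
b=proj(d,(610.3,7.3),47,2.8,[225,130],6)
im=cv2.resize(d["img"][130:220,225:345,::-1],None,fx=6,fy=6,interpolation=cv2.INTER_CUBIC)
for k in(0,4): cv2.polylines(im,[b[k:k+4].reshape(-1,1,2)],True,(255,0,255) if k else (0,0,255),1)
f=proj(d,(610.3,7.3),57,2.8,[225,130],6,0,61,22); cv2.polylines(im,[f[:4].reshape(-1,1,2)],True,(0,255,0),1)
f=proj(d,(606.9,77.2),57,2.8,[225,130],6,0,61,22); cv2.polylines(im,[f[:4].reshape(-1,1,2)],True,(0,255,0),1)
cv2.imwrite("pics/b7.png",im)
E
```

```text
47 [[219, 251], [256, 219], [403, 283], [368, 316], [225, 302], [260, 270], [406, 334], [371, 367]]
57 [[218, 238], [255, 206], [403, 270], [367, 303], [223, 289], [259, 257], [405, 321], [370, 355]]
```

View pics/b7.png

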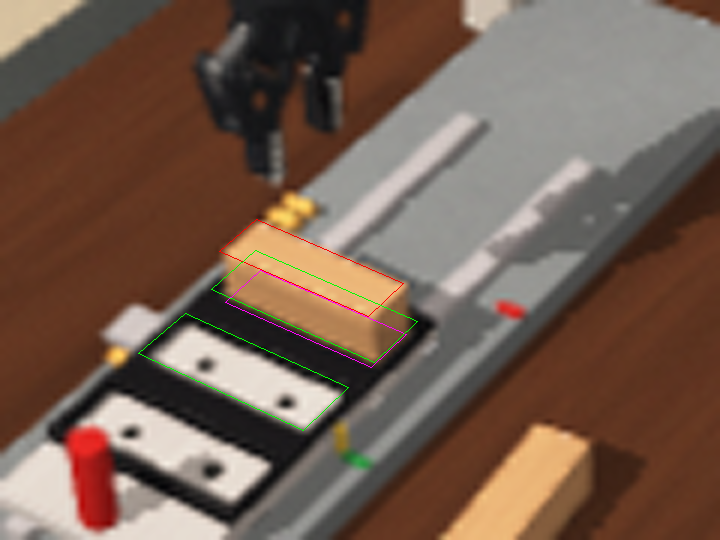

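```bash
python3 -m creep '0.2 -0.5 0 0 0 7 0.3;0.4 -1 0 0 0 14 0.3;0.5 -1.5 0 0 0 21 0.3;0.6 -2 0 0 0 28 0.3;0.7 -2.5 0 0 0 35 0.3;0.8 -3 0 0 0 42 0.3;0.9 -3.5 0 0 0 49 0.3;1 -4 0 0 0 56 0.3;1.2 -4.5 0 0 0 63 0.3;1.2 -4.5 0 0 0 70 0.3'; python3 -m creep '0 0 0 0 0 7 0.3;0 0 0 0 0 14 0.3;0 0 0 0 0 14 0.3'; python3 - <<'E'
from chk import *
st();go(426,47.5,100,7.6)
d=cam("side");save(d,"pics/b8.png",(245,150,365,240),6)
print(proj(d,(425.4,47.3),0,97.6,[245,150],6)[:4].tolist())
E
```

```text
clock: 27.47
eef_pos: [422.6, 46.1, 162.8]
tool_rot: [-3.141, 0.006, 0.394]
force: [-0.4, -0.3, -0.8]
width: 59.7
clock: 27.72
eef_pos: [427.2, 45.8, 163.1]
tool_rot: [3.141, 0.001, 0.151]
force: [0.1, -0.2, 0.7]
width: 59.8
27.72 [427.2  45.8 163.1] [1.8e+02 1.0e-01 8.6e+00] F [ 0.1 -0.2  0.7] w 59.8 q [ 0.28  0.5  -0.63  2.16  0.5   0.63 -0.56]
shift [-0.02  -0.048  1.578] turn [0.03 0.07 1.03] clock 27.72
[[382, 439], [326, 417], [419, 300], [474, 320]]
```

View pics/b8.png

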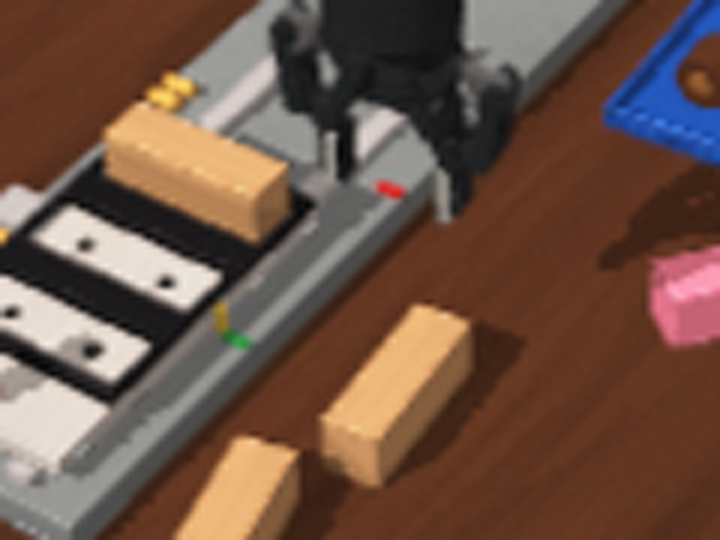

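```bash
python3 -m creep '0 -0.05 0.8 0 0 1 0.3;0 -0.05 1.6 0 0 1 0.3;0 -0.05 2.4 0 0 1 0.3;0 -0.05 2.4 0 0 1 0.3;0 -0.05 2.4 0 0 1 0.3'; python3 - <<'E'
from h import *
st();go(426,47.5,17,7.6)
E
```

```text
clock: 28.18
eef_pos: [425.9, 48.1, 66.7]
tool_rot: [3.142, 0.005, 0.14]
force: [-0.6, 1.3, 0.6]
width: 59.8
28.18 [425.9  48.1  66.7] [180.    0.3   8. ] F [-0.6  1.3  0.6] w 59.8 q [ 0.1   0.66 -0.4   2.24  0.73  0.37 -0.78]
shift [0.005 0.016 1.242] turn [0.01 0.26 0.4 ] clock 28.18
```

```bash
python3 -m creep '0 0 0.4 0 0 0 0.3;0 0 0.8 0 0 0 0.3;0 0 1.1 0 0 0 0.3;0 0 1.2 0 0 0 0.3;0 0 1.2 0 0 0 0.3'; python3 - <<'E'
from h import *
st();go(426,47.5,17,7.6)
E
```

```text
clock: 28.6
eef_pos: [428.3, 48.3, 20.5]
tool_rot: [-3.141, -0.001, 0.138]
force: [0.5, -0.1, -0.3]
width: 59.8
28.6 [428.3  48.3  20.5] [-1.8e+02 -1.0e-01  7.9e+00] F [ 0.5 -0.1 -0.3] w 59.8 q [ 0.02  0.75 -0.29  2.26  0.93  0.25 -0.97]
shift [-0.06   0.013  0.088] turn [-0.03 -0.09  0.28] clock 28.6
```

```bash
python3 -m creep '0 0 0.05 0 0 0 0.3;0 0 0.1 0 0 0 0.3;0 0 0.1 0 0 0 0.3'; python3 - <<'E'
from h import *
st()
E
```

```text
clock: 28.85
eef_pos: [428.1, 48.0, 16.4]
tool_rot: [-3.141, -0.002, 0.136]
force: [0.6, -0.8, 0.4]
width: 59.9
28.85 [428.1  48.   16.4] [-1.8e+02 -1.0e-01  7.8e+00] F [ 0.6 -0.8  0.4] w 59.9 q [ 0.02  0.76 -0.29  2.26  0.98  0.24 -1.02]
```

Good depth. Grip, lift, turn toward the middle pocket.

```bash
python3 -m creep '0 0 0 0 0 0 0.6;0 0 0 0 0 0 1;0 0 0 0 0 0 1;0 0 0 0 0 0 1;0 0 0 0 0 0 1;0 0 0 0 0 0 1;0 0 -0.8 0 0 0 1;0 0 -1.7 0 0 0 1;0 0 -2.6 0 0 0 1;0 0 -3 0 0 0 1'; python3 - <<'E'
from h import *
st();go(607,77.2,140,92.8)
E
```

```text
clock: 29.68
eef_pos: [428.3, 48.7, 139.0]
tool_rot: [-3.141, -0.003, 0.137]
force: [0.9, -0.0, -0.8]
width: 34.9
29.68 [428.3  48.7 139. ] [-180.    -0.2    7.8] F [ 0.9 -0.  -0.8] w 34.9 q [ 0.3   0.56 -0.68  2.19  0.64  0.6  -0.72]
shift [ 4.523 -0.097 -0.009] turn [  0.12  -0.18 -84.97] clock 29.68
```

```bash
python3 -m creep '0.5 0 0 0 0 -7 1;1 0 -0.2 0 0 -14 1;1.5 0 -0.3 0 0 -21 1;2 0 -0.3 0 0 -28 1;2.5 0 -0.3 0 0 -35 1;3 0 -0.3 0 0 -42 1;3.5 0 -0.3 0 0 -49 1;4 -0.1 -0.3 0 0 -56 1;4.5 -0.1 -0.3 0 0 -63 1;4.5 -0.1 -0.3 0 0 -70 1'; python3 -m creep '0 0 0 0 0 -7 1;0 0 0 0 0 -15 1;0 0 0 0 0 -15 1;0 0 0 0 0 -15 1'; python3 - <<'E'
from h import *
st();go(607,77.2,90,92.8)
E
```

```text
clock: 30.52
eef_pos: [608.5, 77.0, 147.5]
tool_rot: [3.14, -0.002, 1.362]
force: [0.9, 0.1, -1.5]
width: 34.6
clock: 30.85
eef_pos: [604.8, 76.2, 147.3]
tool_rot: [-3.14, -0.0, 1.617]
force: [-0.3, -0.6, -1.2]
width: 35.0
30.85 [604.8  76.2 147.3] [-179.9   -0.    92.7] F [-0.3 -0.6 -1.2] w 35.0 q [ 0.41  0.9  -1.05  1.7   0.87  1.09  0.69]
shift [0.023 0.059 1.432] turn [-0.07 -0.01 -0.14] clock 30.85
```

```bash
python3 -m creep '0.02 0.05 0.5 0 0 0 1;0.02 0.05 1 0 0 0 1;0.02 0.05 1.4 0 0 0 1;0.02 0.05 1.4 0 0 0 1;0.02 0.05 1.4 0 0 0 1;0.02 0.05 1.4 0 0 0 1'; python3 - <<'E'
from h import *
st();go(607,77.2,64,92.8)
d=cam("side");save(d,"pics/b9.png",(225,130,345,220),6)
E
```

```text
clock: 31.35
eef_pos: [607.6, 77.8, 92.6]
tool_rot: [3.141, -0.001, 1.619]
force: [0.0, 0.4, -0.0]
width: 34.8
31.35 [607.6  77.8  92.6] [179.9  -0.   92.8] F [ 0.   0.4 -0. ] w 34.8 q [ 0.38  0.96 -1.    1.73  0.95  1.01  0.64]
shift [-0.015 -0.017  0.716] turn [ 0.06 -0.03 -0.03] clock 31.35
```

View pics/b9.png

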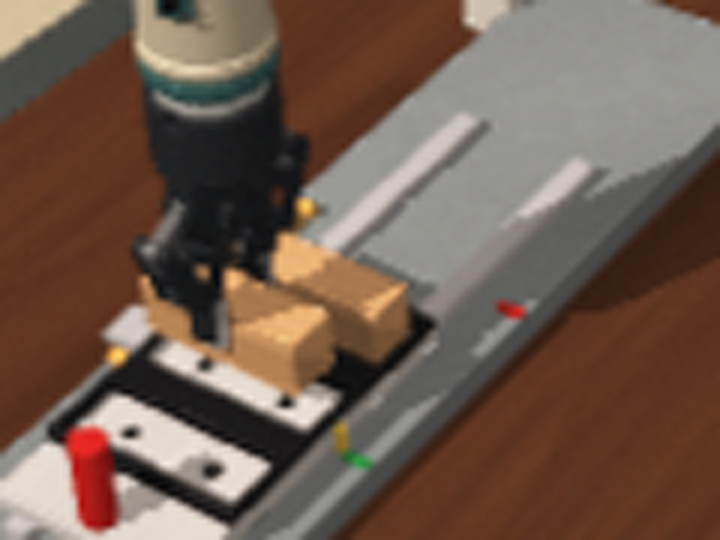

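```bash
python3 -m creep '-0.01 -0.02 0.3 0 0 0 1;-0.01 -0.02 0.5 0 0 0 1;-0.01 -0.02 0.65 0 0 0 1;-0.01 -0.02 0.68 0 0 0 1;-0.01 -0.02 0.68 0 0 0 1'; python3 - <<'E'
from h import *
st()
E
```

```text
clock: 31.82
eef_pos: [606.1, 76.7, 64.0]
tool_rot: [-3.141, 0.0, 1.62]
force: [0.1, 0.5, -1.5]
width: 34.9
31.82 [606.1  76.7  64. ] [-180.     0.    92.8] F [ 0.1  0.5 -1.5] w 34.9 q [ 0.37  1.   -0.97  1.74  0.99  0.98  0.61]
```

```bash
python3 -m creep '0 0 0.05 0 0 0 1;0 0 0.05 0 0 0 0.5;0 0 0.05 0 0 0 0.45;0 0 0.05 0 0 0 0.45;0 0 -1 0 0 0 0.45;0 0 -2 0 0 0 0.45;0 0 -2.5 0 0 0 0.45;0 0 -2.5 0 0 0 0.45'; python3 - <<'E'
from chk import *
st();go(438,189,160,15.3)
d=cam("side")
im=cv2.resize(d["img"][130:220,225:345,::-1],None,fx=6,fy=6,interpolation=cv2.INTER_CUBIC)
b=proj(d,(605,77.2),47,2.8,[225,130],6)
for k in(0,4): cv2.polylines(im,[b[k:k+4].reshape(-1,1,2)],True,(255,0,255) if k else (0,0,255),1)
cv2.imwrite("pics/b10.png",im)
d=cam("side");save(d,"pics/b11.png",(205,180,325,270),6)
print(proj(d,(436,189.1),0,105.3,[205,180],6)[:4].tolist())
E
```

```text
clock: 32.48
eef_pos: [609.2, 78.9, 170.0]
tool_rot: [3.133, -0.003, 1.62]
force: [0.3, 0.7, -0.4]
width: 47.1
32.48 [609.2  78.9 170. ] [ 1.795e+02 -1.000e-01  9.280e+01] F [ 0.3  0.7 -0.4] w 47.1 q [ 0.41  0.87 -1.07  1.68  0.85  1.12  0.71]
shift [ 2.958 -4.141  0.221] turn [ 0.32 -0.46 77.5 ] clock 32.48
[[460, 406], [399, 388], [481, 251], [540, 267]]
```

View pics/b10.png

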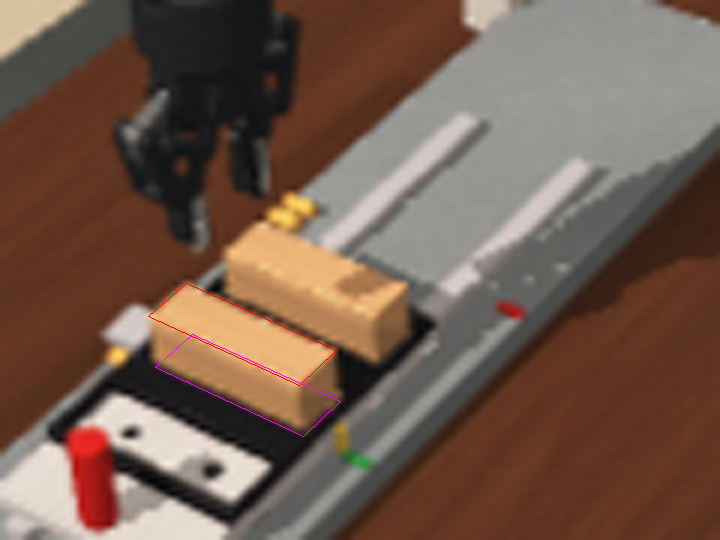

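View pics/b11.png

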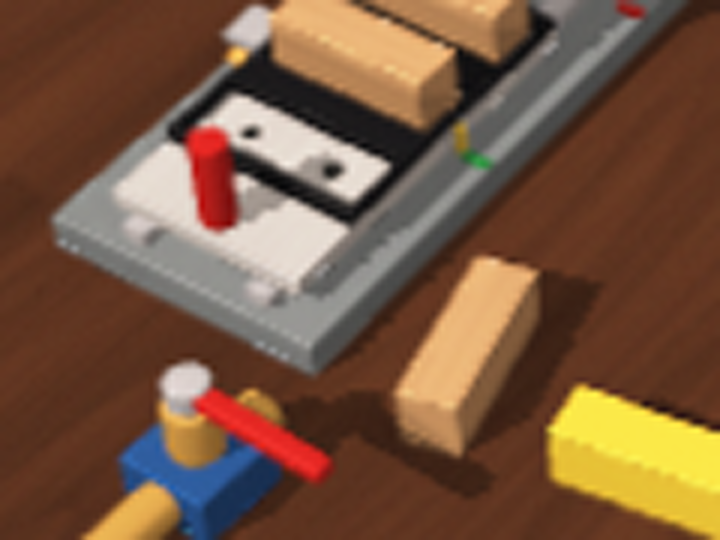

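```bash
python3 -m creep '0.3 -0.4 0 0 0 7 0.3;0.6 -0.8 0 0 0 14 0.3;0.9 -1.2 0 0 0 21 0.3;1.2 -1.7 0 0 0 28 0.3;1.6 -2.2 0 0 0 35 0.3;1.9 -2.7 0 0 0 42 0.3;2.2 -3.1 0 0 0 49 0.3;2.5 -3.5 0 0 0 56 0.3;2.8 -3.9 0 0 0 63 0.3;2.95 -4.15 0 0 0 70 0.3'; python3 -m creep '0 0 0 0 0 7 0.3;0 0 0 0 0 7 0.3;0 0 0 0 0 7 0.3'; python3 - <<'E'
from h import *
st();go(437,189,65,15.3)
E
```

```text
clock: 33.42
eef_pos: [432.3, 187.3, 163.5]
tool_rot: [-3.141, 0.003, 0.394]
force: [0.4, 0.2, -0.6]
width: 59.9
clock: 33.67
eef_pos: [434.5, 186.1, 163.8]
tool_rot: [3.141, 0.001, 0.279]
force: [0.7, 0.3, -0.5]
width: 59.7
33.67 [434.5 186.1 163.8] [1.799e+02 1.000e-01 1.600e+01] F [ 0.7  0.3 -0.5] w 59.7 q [ 0.05  0.58 -0.75  2.05  0.59  0.74 -0.8 ]
shift [ 0.083 -0.056  2.47 ] turn [0.06 0.08 0.69] clock 33.67
```

```bash
python3 -m creep '0.08 -0.06 0.8 0 0 0.7 0.3;0.08 -0.06 1.6 0 0 0.7 0.3;0.08 -0.06 2.4 0 0 0.7 0.3;0.08 -0.06 3.2 0 0 0.7 0.3;0.08 -0.06 3.65 0 0 0.7 0.3;0.08 -0.06 3.65 0 0 0.7 0.3;0.08 -0.06 3.65 0 0 0.7 0.3'; python3 - <<'E'
from h import *
st();go(437,189,16.5,15.3)
E
```

```text
clock: 34.25
eef_pos: [436.6, 189.4, 17.5]
tool_rot: [3.141, 0.003, 0.265]
force: [0.4, -0.0, 0.2]
width: 60.0
34.25 [436.6 189.4  17.5] [180.    0.2  15.2] F [ 0.4 -0.   0.2] w 60.0 q [-0.17  0.81 -0.45  2.13  0.92  0.41 -1.1 ]
shift [0.006 0.012 0.026] turn [ 0.02  0.16 -0.1 ] clock 34.25
```

```bash
python3 -m creep '0 0 0 0 0 0 0.6;0 0 0 0 0 0 1;0 0 0 0 0 0 1;0 0 0 0 0 0 1;0 0 0 0 0 0 1;0 0 0 0 0 0 1;0 0 -0.8 0 0 0 1;0 0 -1.7 0 0 0 1;0 0 -2.6 0 0 0 1;0 0 -3.3 0 0 0 1'; python3 - <<'E'
from h import *
st();go(603,147.2,150,92.8)
E
```

```text
clock: 35.08
eef_pos: [437.5, 190.0, 153.4]
tool_rot: [-3.141, -0.002, 0.264]
force: [0.5, 0.5, -2.5]
width: 34.4
35.08 [437.5 190.  153.4] [-1.80e+02 -1.00e-01  1.51e+01] F [ 0.5  0.5 -2.5] w 34.4 q [ 0.03  0.6  -0.74  2.06  0.62  0.71 -0.84]
shift [3.715 2.113 0.091] turn [ 5.000e-02 -1.100e-01 -7.767e+01] clock 35.08
```

```bash
python3 -m creep '0.4 0.2 0 0 0 -7 1;0.8 0.4 0 0 0 -14 1;1.2 0.6 0 0 0 -21 1;1.6 0.9 0 0 0 -28 1;2 1.1 0 0 0 -35 1;2.4 1.4 0 0 0 -42 1;2.8 1.6 0 0 0 -49 1;3.2 1.8 0 0 0 -56 1;3.6 2 0 0 0 -63 1;3.7 2.1 0 0 0 -70 1'; python3 -m creep '0 0 0 0 0 -7.5 1;0 0 0 0 0 -7.5 1;0 0 0 0 0 -7.5 1'; python3 - <<'E'
from h import *
st();go(603,147.2,90,92.8)
d=cam("side");save(d,"pics/b12.png",(205,130,325,220),6)
E
```

```text
clock: 35.92
eef_pos: [604.9, 145.6, 150.8]
tool_rot: [3.139, -0.0, 1.488]
force: [0.2, -0.4, -1.8]
width: 34.5
clock: 36.17
eef_pos: [601.8, 146.8, 150.6]
tool_rot: [-3.141, -0.0, 1.613]
force: [-0.7, 0.4, -0.8]
width: 34.8
36.17 [601.8 146.8 150.6] [-180.    -0.    92.4] F [-0.7  0.4 -0.8] w 34.8 q [ 0.29  0.91 -1.06  1.67  0.87  1.11  0.59]
shift [0.007 0.031 1.515] turn [-0.03 -0.01 -0.38] clock 36.17
```

View pics/b12.png

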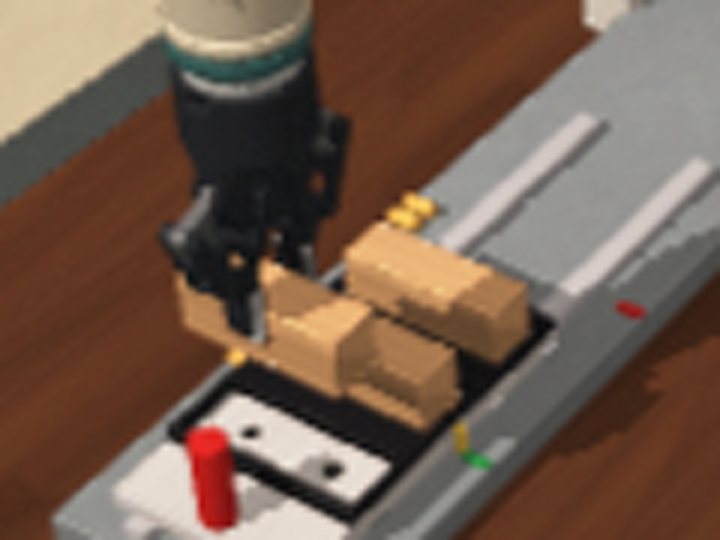

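```bash
python3 -m creep '0.01 0.03 0.5 0 0 -0.4 1;0.01 0.03 1 0 0 -0.4 1;0.01 0.03 1.5 0 0 -0.4 1;0.01 0.03 1.5 0 0 -0.4 1;0.01 0.03 1.5 0 0 -0.4 1'; python3 - <<'E'
from h import *
st();go(603,147.2,64,92.8)
E
```

```text
clock: 36.63
eef_pos: [602.5, 147.6, 90.4]
tool_rot: [-3.14, 0.001, 1.622]
force: [-0.2, 0.1, -1.4]
width: 34.7
36.63 [602.5 147.6  90.4] [-179.9    0.    93. ] F [-0.2  0.1 -1.4] w 34.7 q [ 0.26  0.98 -1.    1.7   0.95  1.03  0.54]
shift [-0.01   0.012  0.659] turn [-0.08  0.04  0.15] clock 36.63
```

```bash
python3 -m creep '-0.01 0 0.3 0 0 0 1;-0.01 0 0.5 0 0 0 1;-0.01 0 0.62 0 0 0 1;-0.01 0 0.66 0 0 0 1;-0.01 0 0.66 0 0 0 1'; python3 - <<'E'
from h import *
st()
E
```

```text
clock: 37.05
eef_pos: [603.4, 147.2, 67.0]
tool_rot: [3.14, 0.002, 1.622]
force: [-4.4, -5.2, 18.1]
width: 34.6
37.05 [603.4 147.2  67. ] [1.799e+02 1.000e-01 9.300e+01] F [-4.4 -5.2 18.1] w 34.6 q [ 0.25  1.   -0.98  1.71  0.99  1.    0.51]
```

```bash
python3 -m creep '0 0 0 0 0 0 0.5;0 0 0 0 0 0 0.45;0 0 0 0 0 0 0.45;0 0 0 0 0 0 0.45;0 0 -1 0 0 0 0.45;0 0 -2 0 0 0 0.45;0 0 -2.6 0 0 0 0.45;0 0 -2.6 0 0 0 0.45'; python3 - <<'E'
from chk import *
st()
d=cam("side")
im=cv2.resize(d["img"][130:220,205:325,::-1],None,fx=6,fy=6,interpolation=cv2.INTER_CUBIC)
b=proj(d,(601,147.2),47,2.8,[205,130],6)
for k in(0,4): cv2.polylines(im,[b[k:k+4].reshape(-1,1,2)],True,(255,0,255) if k else (0,0,255),1)
cv2.imwrite("pics/b13.png",im)
E
```

```text
clock: 37.72
eef_pos: [605.8, 149.8, 173.8]
tool_rot: [3.133, -0.004, 1.623]
force: [-0.2, 0.8, -0.4]
width: 46.9
37.72 [605.8 149.8 173.8] [179.5  -0.2  93. ] F [-0.2  0.8 -0.4] w 46.9 q [ 0.29  0.88 -1.08  1.64  0.85  1.14  0.61]
```

View pics/b13.png

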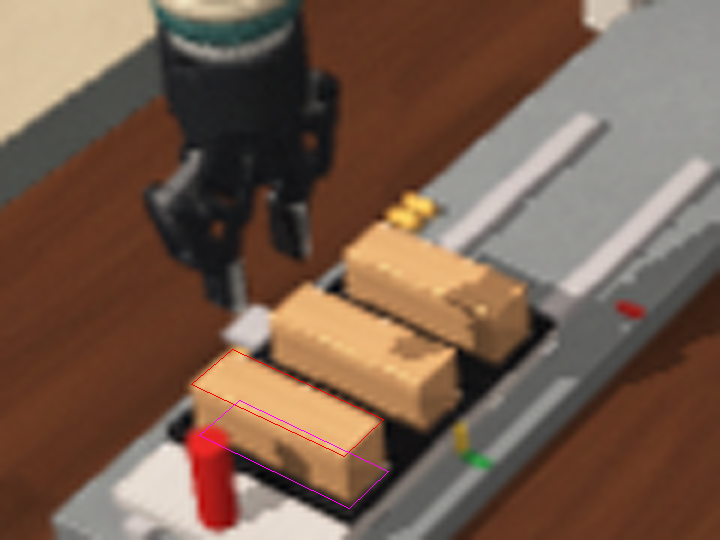

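```bash
python3 - <<'E'
from h import *
d=cam("top");save(d,"pics/f1.png",(230,70,470,250),3.3)
go(600,212,125,92.8);go(600,212,80,92.8)
E
```

```text
shift [ 1.619 -0.01   1.095] turn [0.09 0.   0.18] clock 37.82
shift [ 1.619 -0.012  2.22 ] turn [0.09 0.   0.18] clock 37.82
```

View pics/f1.png

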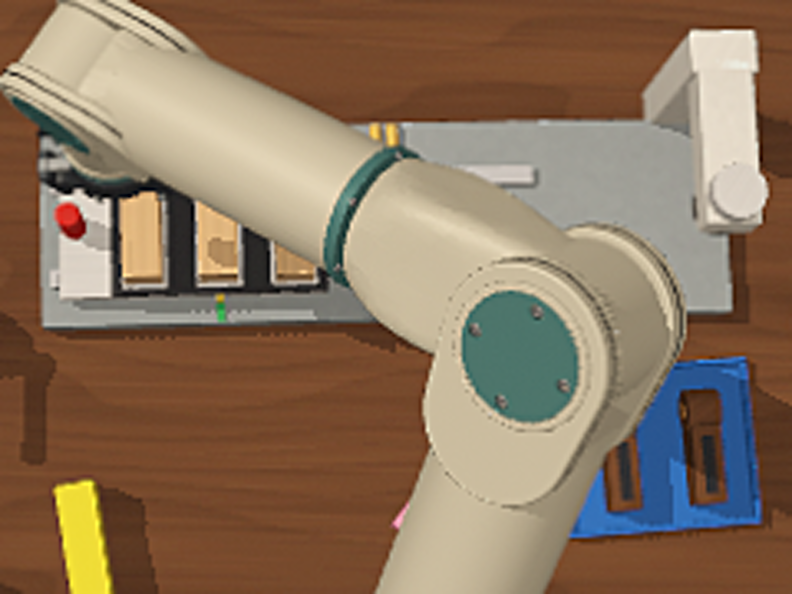

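```bash
python3 -m creep '0.8 0 0 0 0 0 0.5;1.6 0 0.5 0 0 0 0.5;1.6 0 1 0 0 0 0.5;1.6 0 1 0 0 0 0.5;1.6 0 1 0 0 0 0.5'; python3 - <<'E'
from h import *
st();go(599.5,212,80,92.8)
E
```

```text
clock: 38.23
eef_pos: [598.6, 210.2, 125.6]
tool_rot: [-3.137, 0.003, 1.624]
force: [0.3, 0.2, 1.1]
width: 43.0
38.23 [598.6 210.2 125.6] [-1.797e+02  1.000e-01  9.300e+01] F [0.3 0.2 1.1] w 43.0 q [ 0.16  0.95 -1.02  1.64  0.89  1.1   0.5 ]
shift [0.048 0.031 1.139] turn [-0.25  0.15  0.24] clock 38.23
```

```bash
python3 -m creep '0.05 0.03 0.5 0 0 0 0.5;0.05 0.03 1.1 0 0 0 0.5;0.05 0.03 1.1 0 0 0 0.5;0.05 0.03 1.1 0 0 0 0.5;0.05 0.03 1.1 0 0 0 1;0.05 0.03 1.1 0 0 0 1;0.05 0.03 1.1 0 0 0 1;0.05 0.03 1.1 0 0 0 1;0.05 0.03 1.1 0 0 0 1'; python3 - <<'E'
from h import *
st()
d=cam("side");save(d,"pics/b14.png",(205,130,325,220),6)
E
```

```text
clock: 38.98
eef_pos: [601.9, 212.1, 86.0]
tool_rot: [3.14, 0.002, 1.622]
force: [-0.3, -4.2, 6.2]
width: 22.1
38.98 [601.9 212.1  86. ] [1.799e+02 1.000e-01 9.290e+01] F [-0.3 -4.2  6.2] w 22.1 q [ 0.14  0.99 -0.98  1.65  0.95  1.04  0.46]
```

View pics/b14.png

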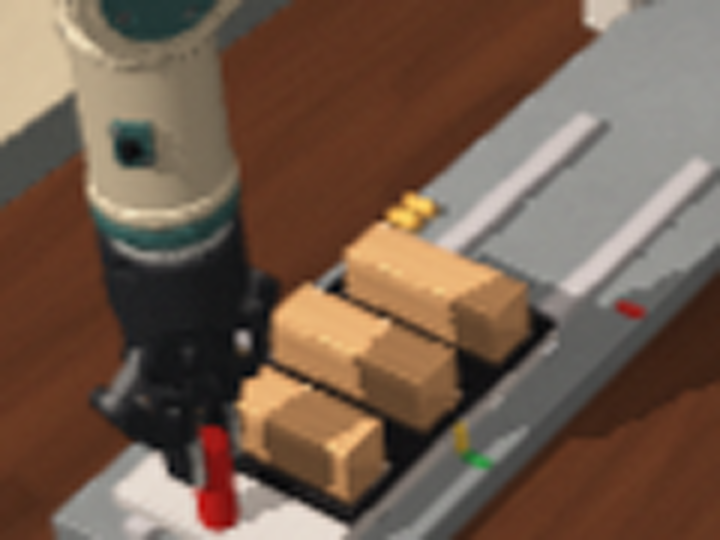

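```bash
python3 -m creep '-0.3 0 0 0 0 0 1;-0.7 0 0 0 0 0 1;-1.1 0 0 0 0 0 1;-1.6 0 0 0 0 0 1;-2.1 0 0 0 0 0 1;-2.6 0 0 0 0 0 1;-3.1 0 0 0 0 0 1;-3.5 0 0 0 0 0 1;-3.8 0 0 0 0 0 1;-4 0 0 0 0 0 1';python3 -m creep '0 0 0 0 0 0 1;0 0 0 0 0 0 1;0 0 0 0 0 0 1;0 0 0 0 0 0 1'; python3 - <<'E'
from h import *
st()
d=cam("side");save(d,"pics/b15.png",(225,110,345,200),6)
E
```

```text
clock: 39.87
eef_pos: [609.5, 58.7, 86.1]
tool_rot: [3.138, -0.011, 1.625]
force: [-1.4, 7.4, 0.7]
width: 22.0
clock: 40.2
eef_pos: [609.8, 53.9, 86.1]
tool_rot: [3.14, -0.001, 1.623]
force: [-2.9, -1.4, 7.0]
width: 22.0
40.2 [609.8  53.9  86.1] [179.9  -0.   93. ] F [-2.9 -1.4  7. ] w 22.0 q [ 0.42  0.97 -1.    1.73  0.97  1.01  0.67]
```

View pics/b15.png

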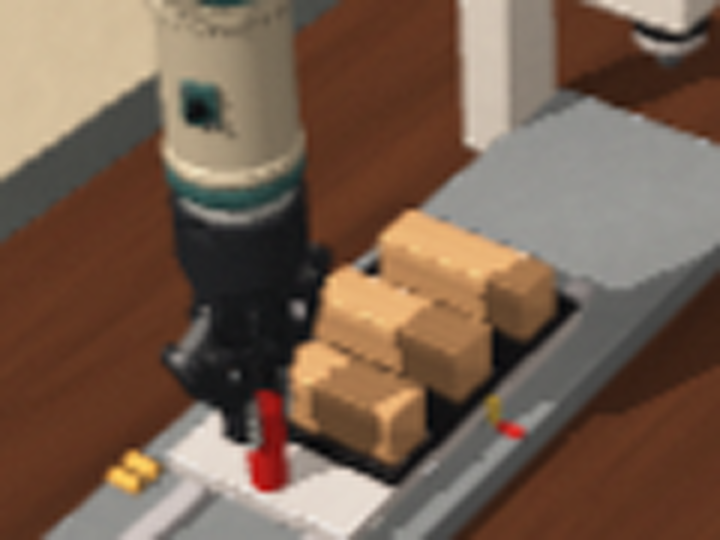

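```bash
python3 -m creep '-0.04 0 0 0 0 0 1;-0.04 0 0 0 0 0 1;-0.04 0 0 0 0 0 1;-0.04 0 0 0 0 0 1'; python3 -m creep '0 0 0 0 0 0 0.5;0 0 0 0 0 0 0.45;0 0 0 0 0 0 0.45;0 0 -1 0 0 0 0.45;0 0 -2 0 0 0 0.45;0 0 -3 0 0 0 0.45;0 0 -3 0 0 0 0.45'; python3 - <<'E'
from h import *
st();go(430,285,200,0)
d=cam("side");save(d,"pics/b16.png",(225,110,345,200),6)
E
```

```text
clock: 40.58
eef_pos: [609.8, 52.4, 86.1]
tool_rot: [3.14, -0.001, 1.623]
force: [-2.0, -1.2, 6.7]
width: 22.1
clock: 41.17
eef_pos: [613.3, 54.9, 212.2]
tool_rot: [3.129, -0.004, 1.623]
force: [1.3, 1.6, 0.2]
width: 47.2
41.17 [613.3  54.9 212.2] [179.3  -0.2  93. ] F [1.3 1.6 0.2] w 47.2 q [ 0.47  0.83 -1.12  1.63  0.8   1.19  0.79]
shift [ 5.984 -4.278  0.275] turn [  0.74   0.37 -87.  ] clock 41.17
```

View pics/b16.png

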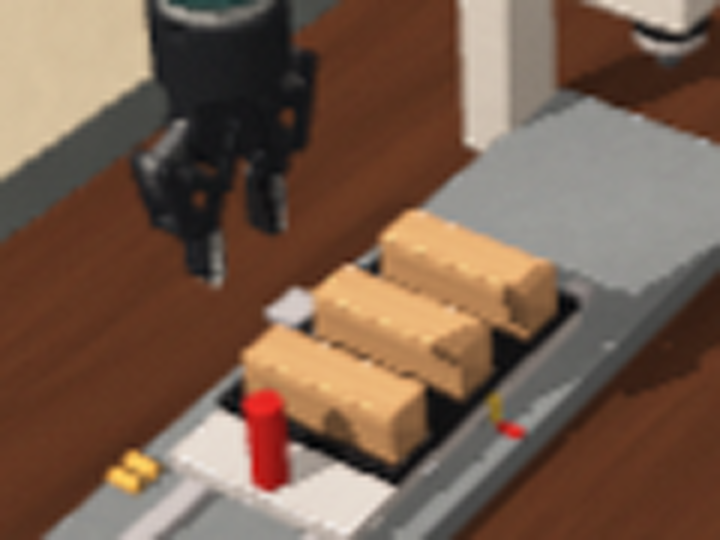

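```bash
python3 - <<'E'
from h import *
go(427,280,180,90)
E
python3 -m creep '1 -0.7 0 0 0 0 1;2 -1.5 0 0 0 0 1;3 -2.5 0 0 0 0 1;4 -3.3 0 0 0 0 1;5 -4 0.3 0 0 3 1;5.4 -4.9 0.5 0 0 3 1;5.4 -4.9 0.5 0 0 3 1;5.4 -4.9 0.5 0 0 3 1;5.4 -4.9 0.5 0 0 3 1;5.4 -4.9 0.5 0 0 3 1'; python3 - <<'E'
from h import *
st();go(427,282,72,90)
d=cam("side");save(d,"pics/w1.png",(190,190,350,310),5)
E
```

```text
shift [ 5.892 -4.329  0.695] turn [ 0.48 -0.12  2.99] clock 41.22
clock: 42.05
eef_pos: [402.8, 256.8, 183.7]
tool_rot: [-3.142, 0.001, 1.571]
force: [1.7, -0.3, -0.2]
width: 0.1
42.05 [402.8 256.8 183.7] [-1.8e+02  1.0e-01  9.0e+01] F [ 1.7 -0.3 -0.2] w 0.1 q [ 0.08  0.68 -1.1   2.02  0.77  0.93  0.14]
shift [0.633 0.605 2.791] turn [-0.01  0.07  0.02] clock 42.05
```

View pics/w1.png

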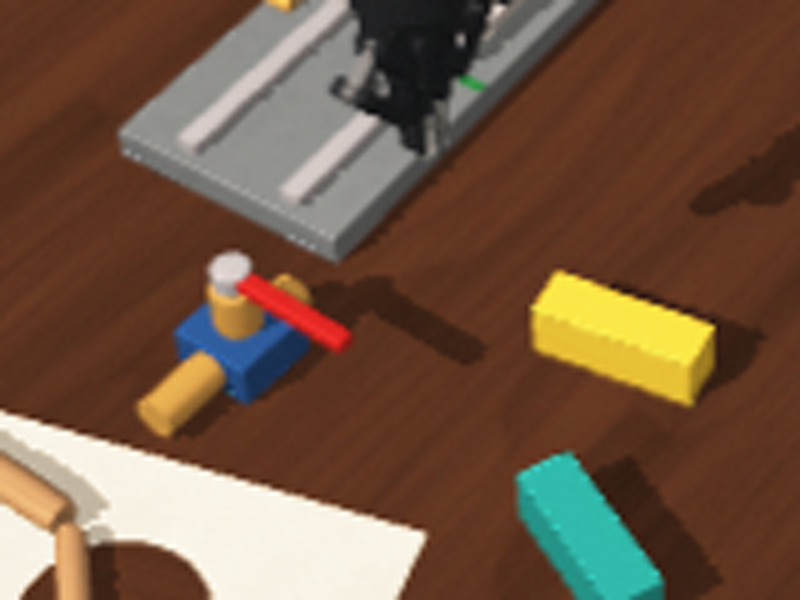

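```bash
python3 -m creep '0.6 0.6 0.7 0 0 0 1;0.6 0.6 1.5 0 0 0 1;0.6 0.6 2.3 0 0 0 1;0.6 0.6 2.8 0 0 0 1;0.6 0.6 2.8 0 0 0 1;0.6 0.6 2.8 0 0 0 1'; python3 -m creep '0 0 0 0 0 0 1;0 0 0 0 0 0 1;0 0 0 0 0 0 1'; python3 - <<'E'
from h import *
st()
d=cam("side");save(d,"pics/w2.png",(190,190,350,310),5)
E
```

```text
clock: 42.6
eef_pos: [427.0, 280.1, 71.4]
tool_rot: [-3.14, 0.001, 1.568]
force: [-0.1, 0.8, 0.1]
width: 0.1
clock: 42.85
eef_pos: [427.5, 281.7, 73.6]
tool_rot: [3.139, -0.001, 1.57]
force: [-0.2, -0.8, -0.5]
width: 0.2
42.85 [427.5 281.7  73.6] [ 1.799e+02 -1.000e-01  8.990e+01] F [-0.2 -0.8 -0.5] w 0.2 q [-0.07  0.86 -0.91  2.02  1.    0.79 -0.03]
```

View pics/w2.png

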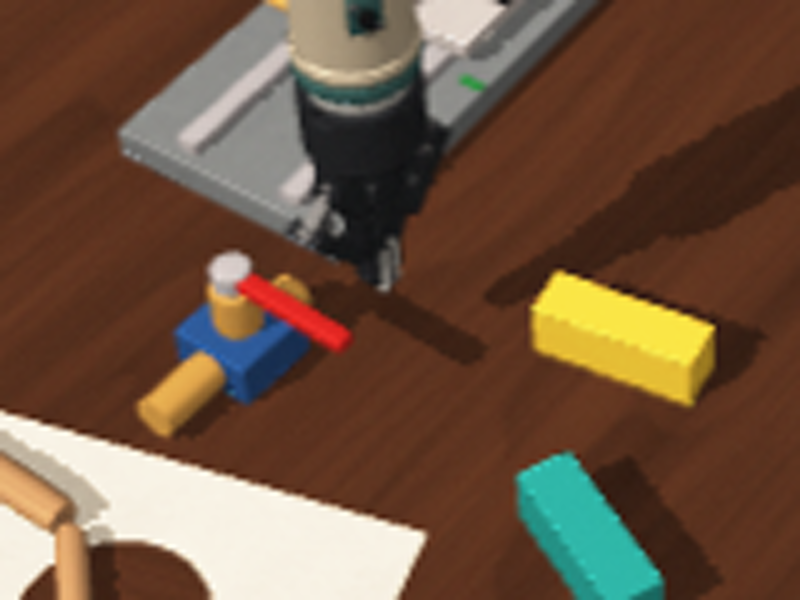

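```bash
python3 -m creep '0.5 0 0.05 0 0 0 1;0.9 0 0.05 0 0 0 1;1.3 -0.05 0.05 0 0 0 1;1.75 -0.05 0.05 0 0 0 1;2.2 0.1 0.05 0 0 0 1;2.6 0.4 0.05 0 0 0 1;2.8 0.6 0.05 0 0 0 1;3 0.9 0.05 0 0 0 1;3.1 1.1 0.05 0 0 0 1;3.1 1.2 0.05 0 0 0 1';python3 -m creep '0 0 0 0 0 0 1;0 0 0 0 0 0 1'; python3 - <<'E'
from h import *
st()
d=cam("side");save(d,"pics/w3.png",(190,190,350,310),5)
E
```

```text
clock: 43.73
eef_pos: [474.5, 405.9, 70.5]
tool_rot: [-3.141, -0.001, 1.57]
force: [-2.3, 1.0, -0.9]
width: 0.1
clock: 43.9
eef_pos: [474.6, 405.4, 70.6]
tool_rot: [3.141, -0.001, 1.571]
force: [-1.0, 0.8, 0.3]
width: -0.1
43.9 [474.6 405.4  70.6] [180.  -0.  90.] F [-1.   0.8  0.3] w -0.1 q [-0.24  0.97 -0.91  1.7   0.93  0.96  0.04]
```

View pics/w3.png

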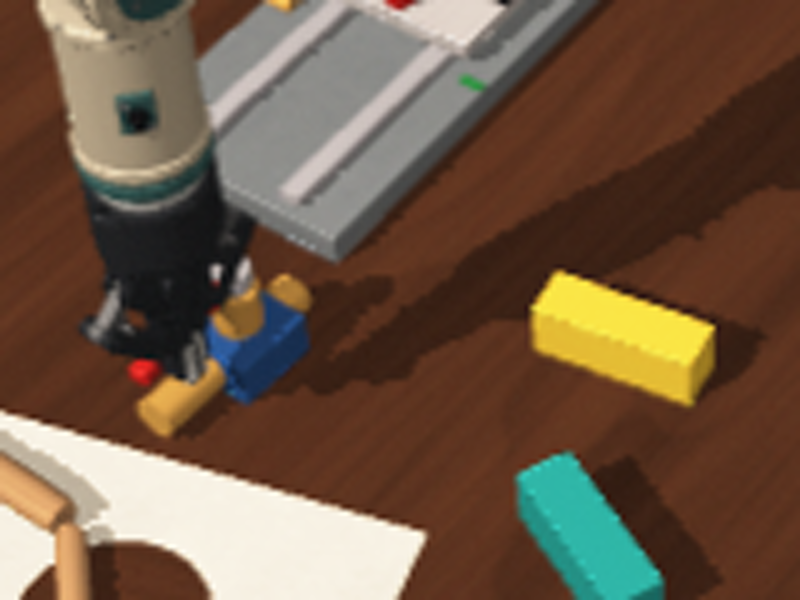

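```bash
python3 -m creep '0 0.07 0 0 0 0 1;0 0.14 0 0 0 0 1;0 0.2 0 0 0 0 1;0 0.2 0 0 0 0 1;0 0.2 0 0 0 0 1'
```

```text
clock: 44.37
eef_pos: [482.6, 405.6, 70.3]
tool_rot: [3.141, -0.0, 1.571]
force: [-1.5, 1.7, 1.0]
width: -0.1
```

```bash
python3 -m creep '0 0.07 0 0 0 0 1;0 0.14 0 0 0 0 1;0 0.14 0 0 0 0 1'; python3 - <<'E'
from h import *
st()
d=cam("side");save(d,"pics/w4.png",(190,190,350,310),5)
E
```

```text
clock: 44.62
eef_pos: [484.0, 405.7, 70.2]
tool_rot: [-3.135, 0.001, 1.572]
force: [-10.1, 0.5, 5.4]
width: 0.0
44.62 [484.  405.7  70.2] [-1.796e+02  1.000e-01  9.010e+01] F [-10.1   0.5   5.4] w 0.0 q [-0.24  0.98 -0.92  1.67  0.92  0.98  0.07]
```

View pics/w4.png

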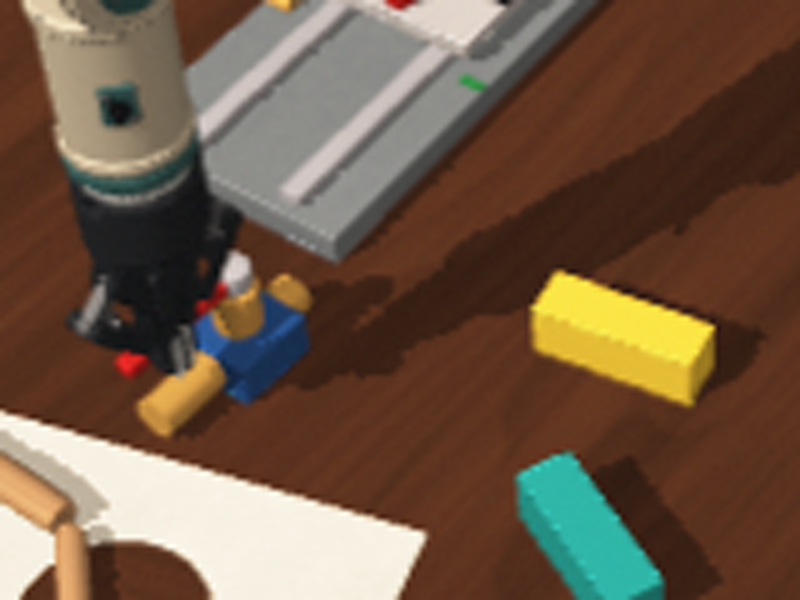

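```bash
python3 -m creep '0 -0.5 0 0 0 0 1;0 -1 0 0 0 0 1;0 -1 -1 0 0 0 1;0 -1 -2 0 0 0 1;0 -1 -3 0 0 0 1;-1 -1 -4 0 0 0 1;-2 -1 -4 0 0 0 1;-3 -0.5 -4 0 0 0 1;-4 0 -4 0 0 0 1;-5 0.5 -4 0 0 0 1';  python3 - <<'E'
from h import *
st()
d=cam("side");save(d,"pics/w5.png",(190,80,430,310),2.6)
E
```

```text
clock: 45.5
eef_pos: [501.4, 218.5, 230.7]
tool_rot: [3.139, 0.002, 1.571]
force: [0.8, 0.5, -0.8]
width: 0.1
45.5 [501.4 218.5 230.7] [1.799e+02 1.000e-01 9.000e+01] F [ 0.8  0.5 -0.8] w 0.1 q [ 0.21  0.71 -1.12  1.79  0.72  1.11  0.4 ]
```

View pics/w5.png

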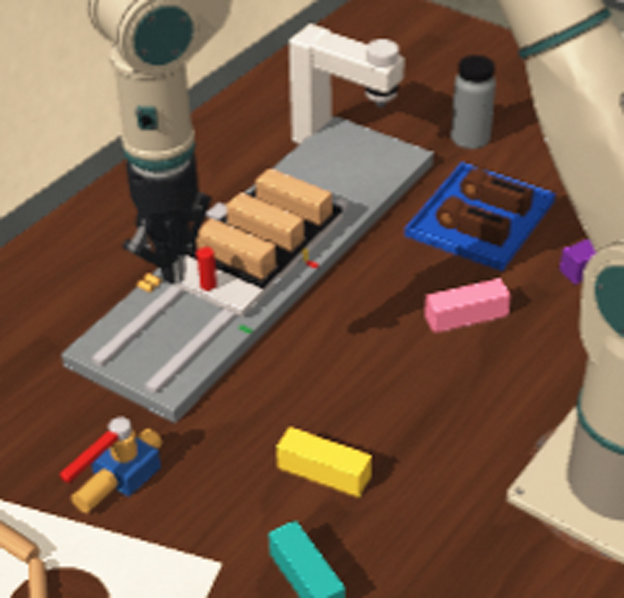

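```bash
python3 - <<'E'
from h import *
d=cam("side");a=cv2.imread("pics/side0.png")[:,:,::-1]
def red(im,x0,y0,x1,y1):
    c=im[y0:y1,x0:x1].astype(int); m=(c[...,0]>130)&(c[...,1]<60)&(c[...,2]<60); y,x=np.nonzero(m); return m.sum(),x.mean()+x0,y.mean()+y0,x.min()+x0,y.max()+y0
for im in(a,d["img"]): print(np.round(red(im,205,230,275,290),1),np.round(red(im,255,160,280,200),1))
save(d,"pics/w6.png",(225,110,345,200),6)
E
```

```text
[121.  224.6 255.6 215.  266. ] [ 86.  268.9 182.4 265.  191. ]
[121.  223.2 255.  213.  264. ] [ 82.  268.8 182.8 265.  191. ]
```

View pics/w6.png

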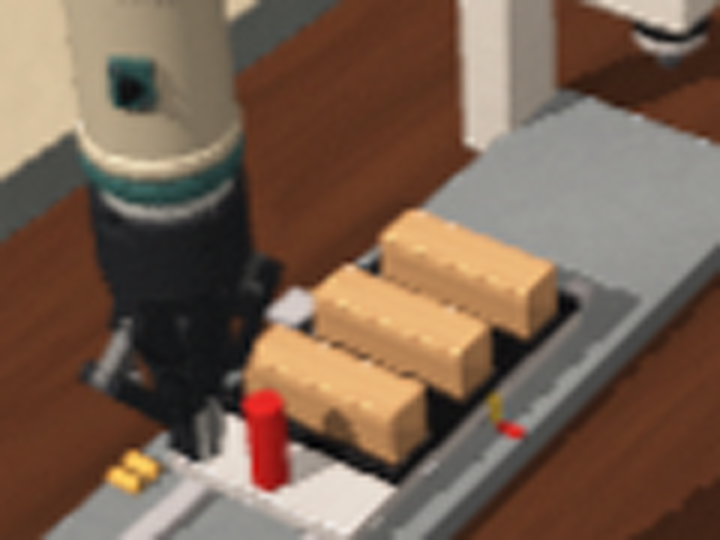

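```bash
python3 -c "
from cell import ctrl
print(ctrl.finish_job())"
```

```text
the job is handed in; nothing more can be done
None
```

I closed the vacuum valve and slid the carrier out to the load station. The two scrolls are in the blue tray and the three maple blanks are in the three pockets. I then pushed the carrier back to the carving station, turned the vacuum fully on and handed the job in at about 46 s of the 210 s allowed.

In the last checks:
- **Carrier:** the pointer is at the red line, and the knob is back within half a pixel of its starting place.
- **Valve:** the handle took about 10 N against its open stop and points along the pipe. It sits slightly further round than at the start.
- **Blanks and scrolls:** all three blanks lie flat. Their outlines matched the pocket floor to within about 1–2 mm when I placed them, and they look unchanged since. The scrolls lie side by side on the tray floor.
- **Everything else:** the jar and the four coloured look-alike blocks are where they were. I never went near the brush or mallet, but the last pictures only partly show them.

Two blanks met about 18–20 N while being lowered, 2–3 mm higher than I expected. After release, the overlay for each showed it fully seated. No check failed, but the job was handed in without a verdict.

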